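# Make up the ignition kit and the filtration kit in their fitted trays

## Robot

A 6-joint arm with a two-finger parallel gripper is mounted at the origin on a cart in front of the work surface, level with it; the furniture and walls round the work are solid. World frame = base frame: x ahead of the robot, y to its left, z up, the work surface at z = 0. Lengths are in m, angles in rad, forces in N, time in s.
With the tool pointing down it reaches from about 0.35 to 0.975 m from the base axis. Payload 4.9 kg.
Tool frame: the origin (TCP) lies midway between the tips of the shut fingers; the grasp point (between the pads) lies 19 mm behind it; z points along the fingers, y is the direction in which the jaws open and shut (so a half turn about z gives the same grasp; the last joint's range is limited). The gripper opens to 85 mm and grips with 20 to 120 N. Pads are 22 mm wide; open, the fingers measure 114 mm over their backs; the gripper's body (76 mm by 85 mm) begins 54 mm behind the grasp point. The pads swing forward as they close: fully open they stand 13 mm farther back than shut.
Start: joints at [1.032, 0.053, 1.613, -0, 1.476, -0.119], TCP at [0.255, 0.571, 0.191] pointing down, gripper open.
Joint ranges: [-3.01, 3.01], [-1.01, 2.22], [0.06, 2.58], [-1.02, 4.17], [0.09, 2.62], [-3.14, 3.14]. Speed limits (rad/s): [2.57, 2.57, 3.14, 3.14, 3.14, 3.14].

## Interface

Orientations are given as a unit quaternion [x, y, z, w].
In Python, from plant import * gives the robot as it stands. The module is installed in compiled form; this text tells all that it offers.
- The arm moves only by the tool step_arm, never from a script. Its argument "steps" is a list of rows, each a list of 7 numbers: the shift along the tool's x, y, z in cm, then the turn, a rotation vector about the tool's x, y, z in rad, then the opening in per cent of the stroke, from 0 (shut) to 100 (fully open). A call has exactly 10 rows; each row is the pose to reach, as a shift and turn from the pose commanded when the call began, along the tool's axes at that moment; what a row does not reach only later rows make up. A row lasts 1/10 s, in which the tool goes at most 50 mm and 8.59 degrees, less where a joint would pass 70% of its speed; a pose out of reach is approached as far as the arm can. A call with a gripper value outside its range is refused whole. The fingers move at their own pace and stop on an object; "force" is the grip in N (left out, the last holds). Time passes only in rows, so rows that repeat a pose let the fingers close, or fill a call up. It gives the time, the measured TCP pose, the force and the opening at its end, in the units of the state.
- state(): the state, without advancing time (a new reading comes with each control period).
- capture(name): name is "side" or "top" or "wrist"; returns a dict with "pixels" (384x512x3 uint8, blue, green, red), "fov_y" (degrees; the focal length in pixels is half the picture's height over the tangent of half this angle, whatever the lens; pixels are square), "cx", "cy" (the principal point, pixels), "xyz" and "attitude" of the camera in the world; the wrist camera has in their place "mount" (4x4, takes a point from camera to tool coordinates, whose origin is the TCP and whose axes are the flange's). Camera axes: x right, y up, looking along -z (the intrinsics and any distortion apply to the point x, -y, -z); pixel columns grow to the right and rows downward; lengths in m; the calibration is good to about 2 mm. A picture is of the moment at which its call begins: read the wrist's pose just before it. There is no depth.
- job_done(): hands the job in, once; it reports no verdict.
Trained networks look in the newest picture that a camera, given by its name, has taken for a name from the list of things; names that differ only in an ending like _2 or _b are one class to them, and where a whole thing is asked for, a point or a joint stands for the part that bears it (a point fixed in the world has none). Each returns a list of dicts, best first, with "score" (0 to 1); they miss things now and then, are a little off and sometimes report something else, mostly with a low value. They report only what shows in the picture. A call takes as long as a camera call. They do not tell look-alikes from the thing itself.
- outline_of(camera, name): "pixels" (384x512 bool, what is visible of it) and "rect" ([left, top, right, bottom] in pixels, round what is visible of it).
- landmark_of(camera, name): "point" ([column, row] in pixels: a listed point, or the origin of a listed thing).
The state is a dict: "time": time; "joint_pos": joint angles; "joint_vel": joint speeds; "joint_torque": joint torques, N m; "eef_pos": TCP position; "tool_rot": TCP orientation; "contact_force": force on the tool from outside, world axes, zero at the start; "moment": the same for the moment, N m; "finger_gap": finger opening in m.
Only numpy, scipy, OpenCV 4.12 (cv2) and the standard library are available. Lean on these libraries where they do the work, as an engineer would, in place of code of your own. Each camera call takes 0.05 s, during which the arm holds its last target. There are 200 camera calls.

## Task

Make up the two analysis kits from the stock on the bench: put the moisture tin and one crucible into the wells of the two-well tray (loss on ignition), and the other crucible, the larger rubber stopper and the smaller beaker into the wells of the three-well tray (suspended solids). Each piece stands upright on the floor of a well that suits its size, one to a well, with tin and beaker in the largest wells. Set the glass and porcelain down without dropping it, and leave the smaller stopper and the larger beaker where they stand.

Things in the scene. Friction and masses are not known exactly. Their poses are not given: they have to be found in the camera images.
- tray_two: fixed white kit tray 226 (x) x 104 (y) mm, rim 18 high, corners 19.5, grey foam insert with TWO round wells along its x (y = 0): 68 mm wide for the tin at x = -40 mm (near end), 46 mm for a crucible at x = +50. Wells 12 deep: insert top z = 16, dark floor z = 4 mm. Origin: centre of underside, on the table. Its x points away from the robot within 9 degrees
- tray_three: fixed white kit tray 226 (x) x 104 (y) mm, rim 18 high, corners 19.5, grey foam insert with THREE round wells along its x (y = 0): two of 46 mm at x = -68 and -7 (crucible and stopper, either way), one of 60 mm at x = +61 (far) for the beaker. Wells 12 deep: insert top z = 16, dark floor z = 4 mm. Origin: centre of underside, on the table. Its x points away from the robot within 9 degrees
- crucible_a: white porcelain crucible, an open cone 41 mm across the rim, 26 mm across the foot, 33 mm high, about 28 g; origin at the centre of the foot's underside, z up. Grip across the outside below the rim. The two crucibles are alike and interchangeable.
- crucible_b: white porcelain crucible, an open cone 41 mm across the rim, 26 mm across the foot, 33 mm high, about 28 g; origin at the centre of the foot's underside, z up. Grip across the outside below the rim. The two crucibles are alike and interchangeable.
- tin: closed aluminium moisture tin with a push-on lid, 52 mm in diameter, 28 mm high, about 35 g; origin at the centre of the underside, z up. Grip round the side of the lid (the lid is the top 12 mm).
- stopper_large: the larger rubber stopper, cream, standing on its wide end: 31 mm in diameter, 28 mm high, about 14 g; origin at the centre of the underside, z up
- stopper_small: the smaller rubber stopper, dark red, 25 mm in diameter and 23 mm high; not wanted, it stays where it stands. Origin at the centre of the underside, z up
- beaker_small: the smaller, open glass beaker: 46 to 49 mm across (with its spout), 59 mm high, about 50 g, standing upright; origin at the centre of the underside, z up. Grip across the outside of the upper wall.
- beaker_large: the larger glass beaker, 54 to 58 mm across and 71 mm high; not wanted, it stays where it stands. Origin at the centre of the underside, z up
Things that resemble listed ones, but are neither listed nor needed, are in the scene too. Leave any green look-alike of the crucible_a alone.

How it is judged:
By the outcome, as a careful person would: the job done as asked, in the order asked, and still so for the second after the job is handed in, with the robot touching nothing.
It also fails if it takes over 120 s, if anything falls off the work surface, if the arm or the gripper's body presses on something with over 40 N, if the wrist force passes 120 N, or if a joint passes its speed limit or range.

## Working session

There is one attempt and no reset: what is moved stays moved. The work goes in short steps, Python scripts to look and compute and a tool call to move; the robot and the scene stay as the last step left them, time stands still between calls to the robot, and variables do not carry over. Pictures are saved under pics/ and viewed, about 12 in all and at most 16, crops included, and the job is handed in when it is done.

Besides the shell and the picture viewer there is one more tool, called after "Call:" in YAML: its name, and indented under it one key for each argument. step_arm: Moves the arm, as the interface text tells. Its arguments: {"type":"object","properties":{"steps":{"type":"array","items":{"type":"array","items":{"type":"number"}}},"force":{"type":"number"}},"required":["steps"]}

```bash
mkdir -p pics; cat > h.py <<'E'
from plant import *
import numpy as np, cv2
from scipy.spatial.transform import Rotation as R
NAMES=["tray_two","tray_three","crucible_a","tin","stopper_large","stopper_small","beaker_small","beaker_large"]
def cam(c,st=None):
    f=192/np.tan(np.radians(c["fov_y"])/2)
    if "mount" in c:
        T=np.eye(4);T[:3,:3]=R.from_quat(st["tool_rot"]).as_matrix();T[:3,3]=st["eef_pos"]
        M=T@np.array(c["mount"]);return f,M[:3,:3],M[:3,3]
    a=np.array(c["attitude"]);
    return f,(a if a.shape==(3,3) else R.from_quat(a).as_matrix()),np.array(c["xyz"])
def ray(c,p,z,st=None):
    f,Rm,o=cam(c,st);d=Rm@np.array([(p[0]-c["cx"])/f,-(p[1]-c["cy"])/f,-1.])
    return o+d*(z-o[2])/d[2]
def proj(c,X,st=None):
    f,Rm,o=cam(c,st);q=Rm.T@(np.array(X)-o);return [c["cx"]+f*q[0]/-q[2],c["cy"]-f*q[1]/-q[2]]
E
python3 - <<'E'
from h import *
print(state())
for n in ["top","side"]:
    c=capture(n);cv2.imwrite(f"pics/{n}0.png",cv2.resize(c["pixels"],(800,600),interpolation=cv2.INTER_CUBIC))
    print(n,{k:v for k,v in c.items() if k!="pixels"})
    for m in NAMES:
        for d in landmark_of(n,m)[:4]: print(m,"L",round(d["score"],2),np.round(d["point"],1),np.round(ray(c,d["point"],0),3))
        for d in outline_of(n,m)[:4]: print(m,"O",round(d["score"],2),np.round(d["rect"]))
E
```

```text
{'time': 0.0, 'joint_pos': array([ 1.03200136e+00,  5.33529706e-02,  1.61430091e+00,  2.18490540e-05,
        1.47599397e+00, -1.19027291e-01]), 'joint_vel': array([ 0.00090771,  0.0013121 , -0.00049853, -0.0001565 , -0.0002913 ,
       -0.00054722]), 'joint_torque': array([ 4.96641296e-04, -3.93698680e+01, -3.70167124e+01, -1.29690702e-04,
        7.26659011e-03,  3.04679055e-06]), 'eef_pos': array([0.25436223, 0.57012649, 0.19016138]), 'tool_rot': array([ 2.08347200e-01,  9.78054389e-01, -9.69003530e-04, -3.42219681e-04]), 'contact_force': array([ 0.18243143,  0.02962132, -0.18135038]), 'moment': array([-0.04954127,  0.03964894, -0.01467928]), 'finger_gap': 0.0853015566504793}
top {'fov_y': 45.73126337415479, 'cx': 253.62436903195078, 'cy': 192.65335134501464, 'xyz': array([0.42866208, 0.0186755 , 1.26626286]), 'attitude': array([ 0.01158918, -0.02527755, -0.69629341,  0.7172184 ])}
tray_two L 0.9 [349.2 190.5] [ 0.509 -0.272  0.   ]
tray_two L 0.62 [213.9 177.5] [0.534 0.107 0.   ]
tray_two O 0.69 [332. 145. 375. 234.]
tray_two O 0.2 [276. 133. 290. 152.]
tray_three L 0.78 [139.2 
[... 1259 characters left out ...]
0.099 0.   ]
crucible_a L 0.56 [280.7 226.6] [ 0.632 -0.079  0.   ]
crucible_a O 0.66 [229. 142. 246. 157.]
crucible_a O 0.54 [267. 166. 278. 180.]
crucible_a O 0.52 [274. 213. 290. 228.]
tin L 0.75 [293.7 199.7] [0.623 0.042 0.   ]
tin O 0.51 [287. 182. 307. 205.]
stopper_large L 0.57 [237.9 225.6] [ 0.539 -0.115  0.   ]
stopper_large O 0.66 [232. 214. 242. 227.]
stopper_small L 0.48 [250.5 165.6] [0.446 0.167 0.   ]
beaker_small L 0.67 [203.9 212.4] [ 0.439 -0.099  0.   ]
beaker_small L 0.48 [289.2 148.6] [0.514 0.32  0.   ]
beaker_small O 0.74 [287. 188. 308. 204.]
beaker_small O 0.69 [193. 186. 216. 215.]
beaker_large O 0.67 [195. 186. 215. 216.]
beaker_large O 0.66 [218. 159. 240. 193.]
```

View pics/top0.png

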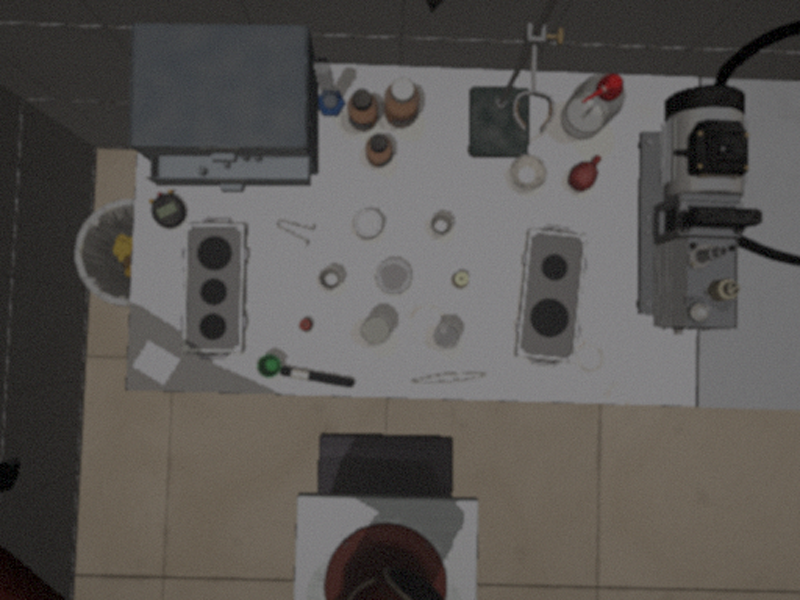

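View pics/side0.png

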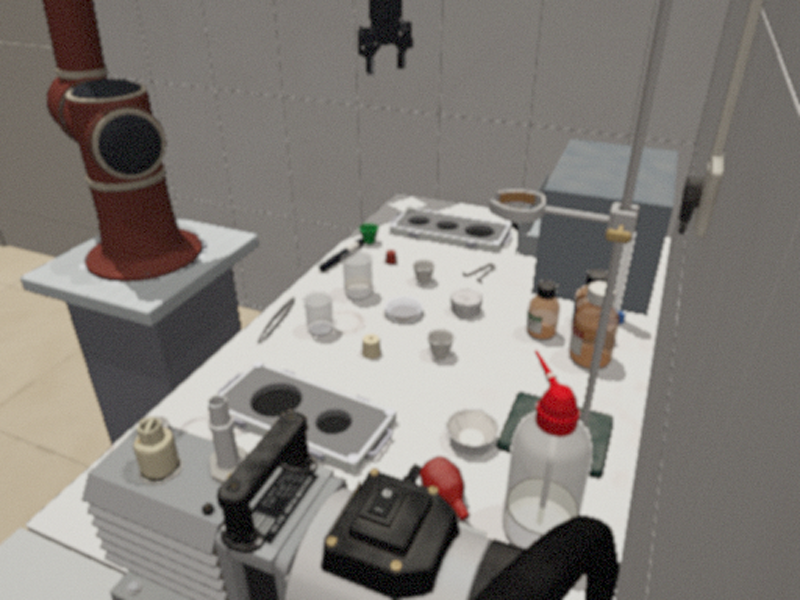

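Top view: tray_two is at right (349,190) and tray_three at left (139,184). White crucibles are at (284,143) and (208,177); the green look-alike is at (174,231). The tin is at (236,142), with a watch glass at (252,176) that isn't wanted. Stoppers: cream at (294,178), red at (196,207). Beakers: large at (241,207), small at (286,211). I'm moving to a central look-pose.

Call:
step_arm:
  steps:
    - [0,0,-10,0,0,0,100]
    - [0,0,-20,0,0,-0.1,100]
    - [-8,-7,-26,0,0,-0.2,100]
    - [-14,-13,-26,0,0,-0.3,100]
    - [-20,-19,-26,0,0,-0.42,100]
    - [-26,-24,-26,0,0,-0.42,100]
    - [-32,-29.5,-26,0,0,-0.42,100]
    - [-38,-35,-26,0,0,-0.42,100]
    - [-44,-40.5,-26,0,0,-0.42,100]
    - [-45.6,-42.1,-26,0,0,-0.42,100]

```text
time: 2.7
eef_pos: [0.397, 0.2381, 0.4248]
tool_rot: [-0.0, 1.0, 0.0, 0.001]
contact_force: [1.2, 0.6, 0.1]
finger_gap: 0.0854
```

Call:
step_arm:
  steps:
    - [0,0,0,0,0,0,100]
    - [0,0,0,0,0,0,100]
    - [0,0,0,0,0,0,100]
    - [0,0,0,0,0,0,100]
    - [0,0,0,0,0,0,100]
    - [0,0,0,0,0,0,100]
    - [0,0,0,0,0,0,100]
    - [0,0,0,0,0,0,100]
    - [0,0,0,0,0,0,100]
    - [0,0,0,0,0,0,100]

```text
time: 3.7
eef_pos: [0.3967, 0.2399, 0.4241]
tool_rot: [-0.0, 1.0, 0.0, 0.0]
contact_force: [0.3, 0.6, 0.0]
finger_gap: 0.0852
```

```bash
python3 - <<'E'
from h import *
s=state();c=capture("wrist");print(s["eef_pos"],s["tool_rot"],s["time"])
print({k:v for k,v in c.items() if k!="pixels"})
cv2.imwrite("pics/w0.png",cv2.resize(c["pixels"],(800,600),interpolation=cv2.INTER_CUBIC))
for m in NAMES:
    for d in landmark_of("wrist",m)[:4]: print(m,"L",round(d["score"],2),np.round(d["point"],1),np.round(ray(c,d["point"],0,s),4))
    for d in outline_of("wrist",m)[:4]: print(m,"O",round(d["score"],2),np.round(d["rect"]))
E
```

```text
[0.39674066 0.23990848 0.42413282] [-7.07079054e-05  9.99999997e-01  2.03465221e-06  2.48821921e-05] 3.7
{'fov_y': 63.569307916429146, 'cx': 260.16729065753674, 'cy': 188.28901979966753, 'mount': array([[-8.63523276e-04,  9.53861403e-01,  3.00246031e-01,
         7.70495449e-02],
       [ 9.99999243e-01,  1.08696589e-03, -5.77167290e-04,
         5.99529755e-05],
       [-8.76894795e-04,  3.00245305e-01, -9.53861619e-01,
        -1.80972259e-01],
       [ 0.00000000e+00,  0.00000000e+00,  0.00000000e+00,
         1.00000000e+00]])}
tray_two L 0.92 [  6.5 189.5] [ 0.5123 -0.2792  0.    ]
tray_two O 0.73 [  0. 131.  42. 250.]
tray_three L 0.61 [299.2 184.5] [0.5022 0.32   0.    ]
tray_three O 0.58 [272. 124. 326. 245.]
crucible_a L 0.95 [244.6 119.3] [0.3718 0.2107 0.    ]
crucible_a L 0.64 [201.2 199.3] [0.534  0.1183 0.    ]
crucible_a O 0.9 [184. 195. 208. 215.]
crucible_a O 0.73 [234. 114. 255. 134.]
crucible_a O 0.62 [ 96. 238. 117. 258.]
tin L 0.96 [172.4 241. ] [0.6295 0.0505 0.    ]
tin O 0.79 [157. 232. 185. 259.]
stopper_large L 0.75 [ 89.6 201.1] [ 0.5377 -0.1133  0.    ]
stopper_large O 0.64 [ 75. 194.  97. 212.]
stopper_small L 0.49 [214.7 158.7] [0.4484 0.15   0.    ]
beaker_small L 0.57 [ 90.6 153.9] [ 0.4386 -0.0949  0.    ]
beaker_small O 0.56 [ 62. 143. 104. 169.]
beaker_large L 0.95 [158.5 153.7] [0.4383 0.0394 0.    ]
beaker_large O 0.65 [128. 142. 168. 179.]
beaker_large O 0.56 [158. 233. 185. 259.]
```

View pics/w0.png

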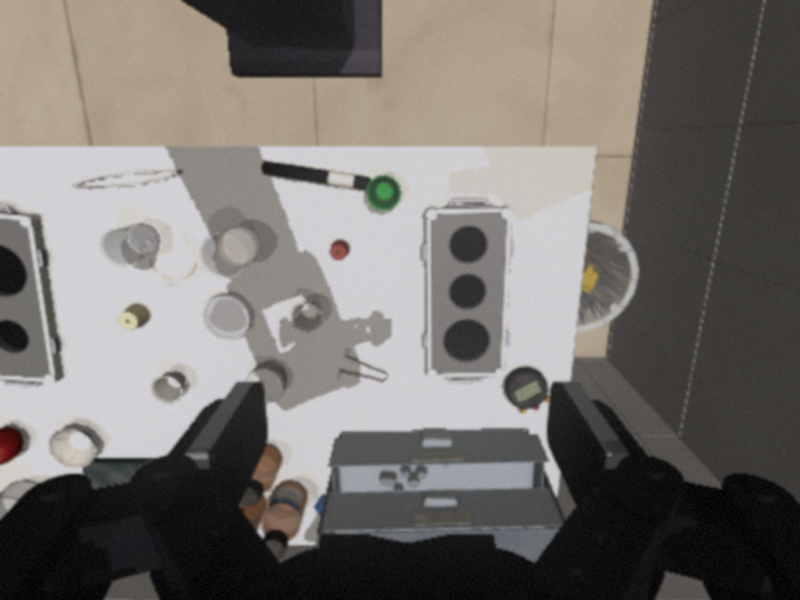

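The first move fell short because of the speed limits. This view agrees with the top and side ones, and the green crucible at (244,119) is excluded. The tin is at about (172,241), so I'm going above it for a close look.

Call:
step_arm:
  steps:
    - [-4,-4,0,0,0,0,100]
    - [-8,-8,0,0,0,0,100]
    - [-12,-12,0,0,0,0,100]
    - [-16,-16,3,0,0,0,100]
    - [-20,-19,6,0,0,0,100]
    - [-23.3,-19,10,0,0,0,100]
    - [-23.3,-19,14,0,0,0,100]
    - [-23.3,-19,18,0,0,0,100]
    - [-23.3,-19,22,0,0,0,100]
    - [-23.3,-19,25.4,0,0,0,100]

```text
time: 5.55
eef_pos: [0.6281, 0.0497, 0.1652]
tool_rot: [0.0, 1.0, 0.0, -0.003]
contact_force: [0.0, 0.3, -0.5]
finger_gap: 0.0854
```

Call:
step_arm:
  steps:
    - [0,0,0,0,0,0,100]
    - [0,0,0,0,0,0,100]
    - [0,0,0,0,0,0,100]
    - [0,0,0,0,0,0,100]
    - [0,0,0,0,0,0,100]
    - [0,0,0,0,0,0,100]
    - [0,0,0,0,0,0,100]
    - [0,0,0,0,0,0,100]
    - [0,0,0,0,0,0,100]
    - [0,0,0,0,0,0,100]

```text
time: 6.55
eef_pos: [0.6297, 0.05, 0.17]
tool_rot: [-0.0, 1.0, 0.0, -0.0]
contact_force: [-0.1, 0.8, 0.1]
finger_gap: 0.0854
```

```bash
cat >> h.py <<'E'
def look(name,tag=None,cls=()):
    s=state();c=capture("wrist")
    print("eef",np.round(s["eef_pos"],4),"t",s["time"])
    if tag: cv2.imwrite(f"pics/{tag}.png",cv2.resize(c["pixels"],(800,600),interpolation=cv2.INTER_CUBIC))
    for m in [name] if isinstance(name,str) else name:
        for d in landmark_of("wrist",m)[:3]: print(m,"L",round(d["score"],2),np.round(d["point"],1),np.round(ray(c,d["point"],0,s),4))
        for d in outline_of("wrist",m)[:3]: print(m,"O",round(d["score"],2),np.round(d["rect"]))
    return s,c
E
python3 - <<'E'
from h import *
s,c=look(["tin","crucible_a"],"w1")
E
```

```text
eef [0.6297 0.05   0.17  ] t 6.55
tin L 0.97 [263.1 160.6] [0.6296 0.0537 0.    ]
tin O 0.87 [237. 142. 287. 191.]
crucible_a L 0.73 [317.6  71.2] [0.5328 0.1113 0.    ]
crucible_a L 0.7 [150.2 165.8] [ 0.6356 -0.0774  0.    ]
crucible_a O 0.93 [119. 151. 162. 187.]
crucible_a O 0.59 [306.  49. 349.  93.]
```

View pics/w1.png

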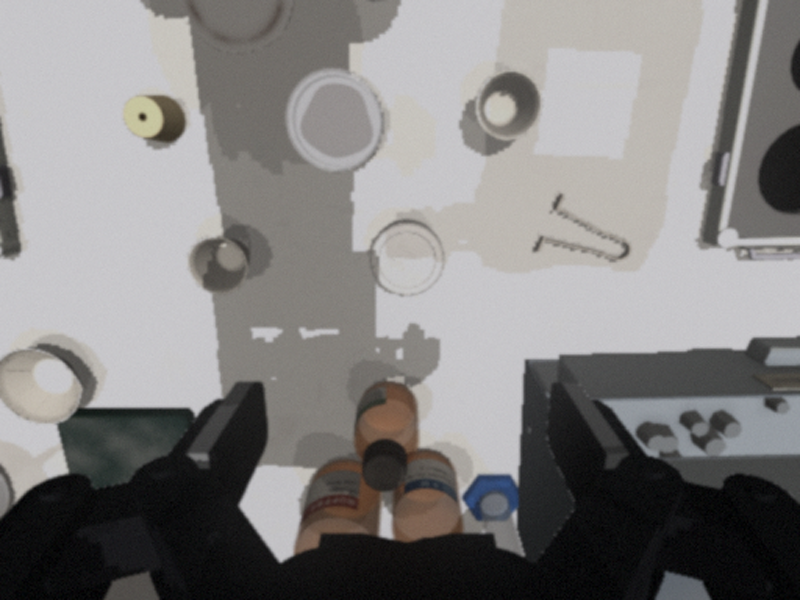

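Close view of the tin, centred at (408,258) in the 800-px picture and clear of the bottles at (385,400). The crucible rims are at (219,263) and (508,105), and the cream stopper's top is at (145,117).

```bash
python3 - <<'E'
from h import *
s=state();c=capture("wrist");k=1.5625
for n,p,z in [("tin",(408,258),.028),("cr1",(219,263),.033),("cr2",(508,105),.033),("stop",(145,117),.028),("bottle near edge",(387,383),.05)]:
    print(n,np.round(ray(c,np.array(p)/k,z,s),4))
for m in ["tin","crucible_a","stopper_large"]:
    for d in outline_of("wrist",m)[:2]:
        r=d["rect"];print(m,np.round(ray(c,((r[0]+r[2])/2,(r[1]+r[3])/2),.02,s),4),round(d["score"],2))
E
```

```text
tin [0.6285 0.0513 0.028 ]
cr1 [ 0.6306 -0.0763  0.033 ]
cr2 [0.5312 0.1126 0.033 ]
stop [ 0.5378 -0.1137  0.028 ]
bottle near edge [0.7119 0.0367 0.05  ]
tin [0.6296 0.0499 0.02  ] 0.77
crucible_a [0.5324 0.1155 0.02  ] 0.79
crucible_a [ 0.6364 -0.0826  0.02  ] 0.72
stopper_large [ 0.5353 -0.1119  0.02  ] 0.88
```

Call:
step_arm:
  steps:
    - [0,0.15,3,0,0,0,100]
    - [0,0.15,6,0,0,0,100]
    - [0,0.15,9,0,0,0,100]
    - [0,0.15,12,0,0,0,100]
    - [0,0.15,14.5,0,0,0,100]
    - [0,0.15,15.8,0,0,0,100]
    - [0,0.15,15.8,0,0,0,100]
    - [0,0.15,15.8,0,0,0,70]
    - [0,0.15,15.8,0,0,0,40]
    - [0,0.15,15.8,0,0,0,40]
  force: 30

```text
time: 8.0
eef_pos: [0.6312, 0.0514, 0.0141]
tool_rot: [-0.0, 1.0, -0.0, 0.002]
contact_force: [-0.1, -0.4, -0.0]
finger_gap: 0.0439
```

Call:
step_arm:
  steps:
    - [0,0,0,0,0,0,30]
    - [0,0,0,0,0,0,30]
    - [0,0,0,0,0,0,30]
    - [0,0,-2,0,0,0,30]
    - [0,0,-4,0,0,0,30]
    - [0,0,-7,0,0,0,30]
    - [0,0,-10,0,0,0,30]
    - [0,0,-13,0,0,0,30]
    - [0,0,-16,0,0,0,30]
    - [0,0,-18,0,0,0,30]
  force: 30

```text
time: 9.0
eef_pos: [0.6306, 0.0514, 0.1951]
tool_rot: [-0.0, 1.0, -0.0, 0.002]
contact_force: [0.9, 0.8, -0.1]
finger_gap: 0.0258
```

The gap is under 52 mm, so the grasp missed. I'll look again.

```bash
python3 - <<'E'
from h import *
s,c=look(["tin"],"w2")
E
```

```text
eef [0.6306 0.0514 0.1951] t 9.0
tin L 0.74 [258.1 159.2] [0.6349 0.0492 0.    ]
tin L 0.73 [499.1  46.8] [0.5078 0.3175 0.    ]
tin O 0.76 [239. 134. 284. 182.]
```

View pics/w2.png

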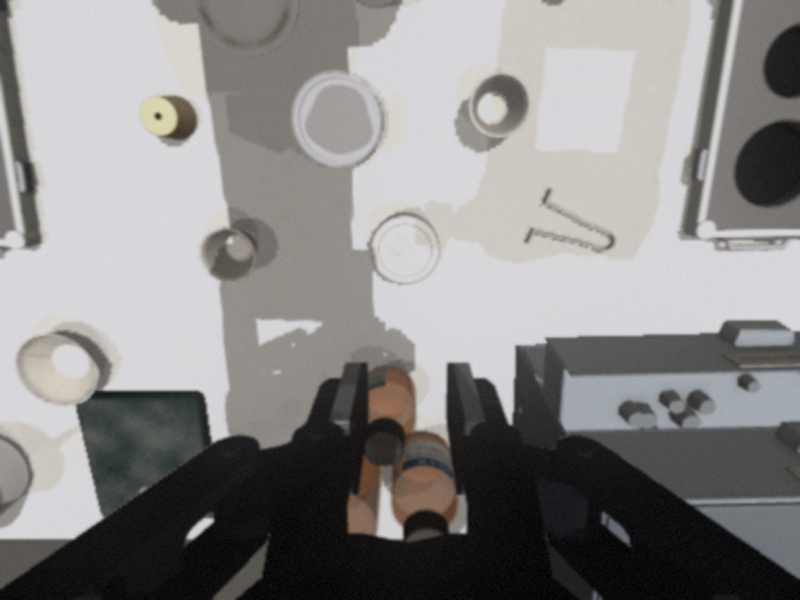

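The tin hasn't moved: the fingers shut before the arm had settled low enough. I'll redo it and let the arm settle before closing.

Call:
step_arm:
  steps:
    - [0,0,3,0,0,0,100]
    - [0,0,6,0,0,0,100]
    - [0,0,9,0,0,0,100]
    - [0,0,12,0,0,0,100]
    - [0,0,15,0,0,0,100]
    - [0,0,17,0,0,0,100]
    - [0,0,18.2,0,0,0,100]
    - [0,0,18.2,0,0,0,100]
    - [0,0,18.2,0,0,0,100]
    - [0,0,18.2,0,0,0,100]
  force: 30

```text
time: 10.15
eef_pos: [0.631, 0.0514, 0.0117]
tool_rot: [-0.0, 1.0, -0.0, 0.001]
contact_force: [0.3, 0.5, 0.2]
finger_gap: 0.0856
```

Call:
step_arm:
  steps:
    - [0,0,0,0,0,0,60]
    - [0,0,0,0,0,0,50]
    - [0,0,0,0,0,0,40]
    - [0,0,0,0,0,0,40]
    - [0,0,0,0,0,0,40]
    - [0,0,0,0,0,0,40]
    - [0,0,0,0,0,0,40]
    - [0,0,0,0,0,0,40]
    - [0,0,0,0,0,0,40]
    - [0,0,0,0,0,0,40]
  force: 30

```text
time: 11.15
eef_pos: [0.6298, 0.0515, 0.0101]
tool_rot: [-0.0, 1.0, 0.0, -0.0]
contact_force: [-0.9, 0.7, 0.4]
finger_gap: 0.034
```

```bash
python3 - <<'E'
from h import *
s,c=look(["tin"],"w3")
print(proj(c,s["eef_pos"],s))
c=capture("side");p=c["pixels"][140:260,220:380];cv2.imwrite("pics/s3.png",cv2.resize(p,None,fx=5,fy=5,interpolation=cv2.INTER_CUBIC))
E
```

```text
eef [0.6298 0.0515 0.0101] t 11.15
tin L 0.81 [257.2 213.3] [0.6302 0.0497 0.    ]
tin O 0.91 [213. 178. 306. 271.]
[np.float64(259.9265020628986), np.float64(218.6137654313452)]
```

View pics/w3.png

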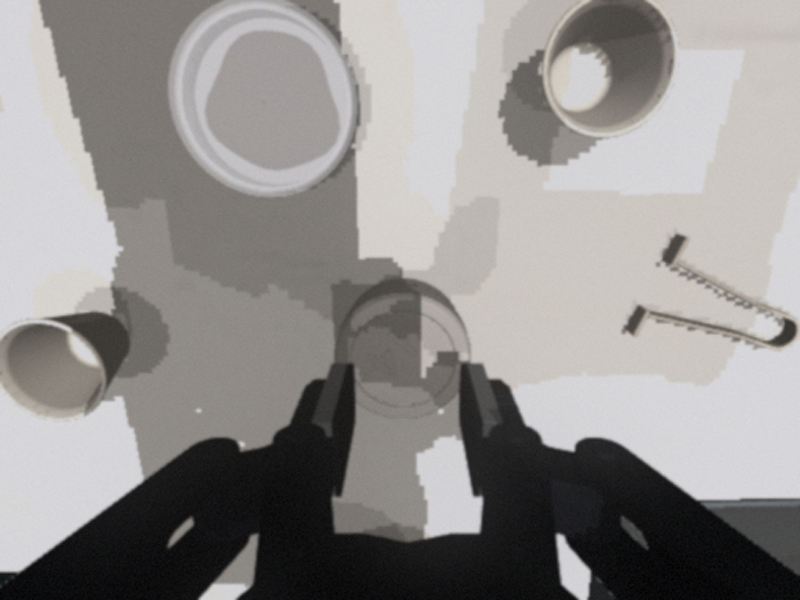

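View pics/s3.png

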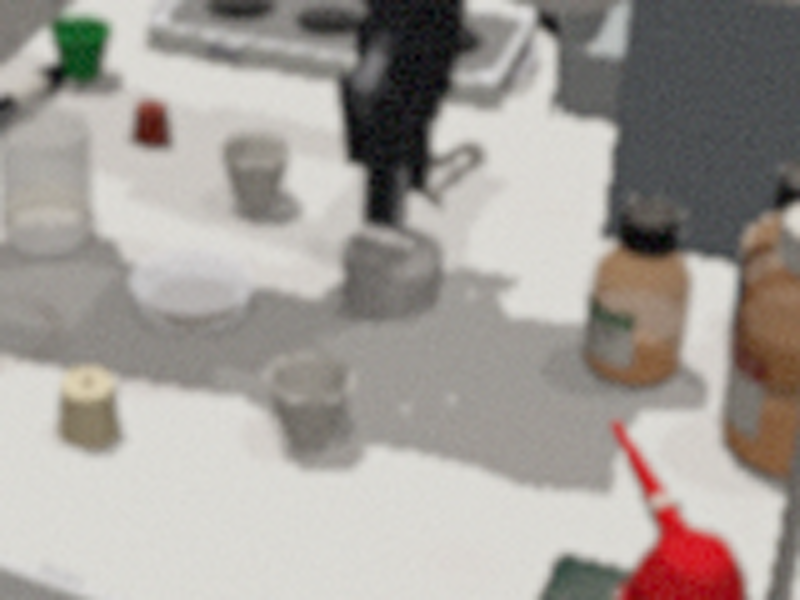

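Both pictures show the fingertips resting just above the tin's lid while the TCP reads z=10 mm. The real tips are therefore about 20 mm behind the reported TCP: they appear at row 365, and TCP+20 mm predicts 363. I'll go lower by that amount.

Call:
step_arm:
  steps:
    - [0,0,-1,0,0,0,100]
    - [0,0,-2,0,0,0,100]
    - [0,0,-2,0,0,0,100]
    - [0,0,-2,0,0,0,100]
    - [0,0,-1,0,0,0,100]
    - [0,0,0,0,0,0,100]
    - [0,0,1,0,0,0,100]
    - [0,0,1.8,0,0,0,100]
    - [0,0,1.8,0,0,0,100]
    - [0,0,1.8,0,0,0,100]
  force: 30

```text
time: 12.35
eef_pos: [0.6295, 0.0515, -0.0085]
tool_rot: [-0.0, 1.0, 0.0, -0.0]
contact_force: [-0.3, -0.1, 0.0]
finger_gap: 0.0853
```

Call:
step_arm:
  steps:
    - [0,0,0,0,0,0,100]
    - [0,0,0,0,0,0,60]
    - [0,0,0,0,0,0,50]
    - [0,0,0,0,0,0,50]
    - [0,0,0,0,0,0,50]
    - [0,0,0,0,0,0,50]
    - [0,0,0,0,0,0,50]
    - [0,0,0,0,0,0,50]
    - [0,0,0,0,0,0,50]
    - [0,0,0,0,0,0,50]
  force: 30

```text
time: 13.35
eef_pos: [0.6298, 0.0514, -0.0079]
tool_rot: [-0.0, 1.0, -0.0, -0.0]
contact_force: [-0.1, 0.4, -0.2]
finger_gap: 0.0426
```

```bash
python3 - <<'E'
from h import *
s,c=look(["tin"])
a=cv2.resize(c["pixels"],(533,400))
d=capture("side");p=d["pixels"][150:230,260:340];b=cv2.resize(p,(400,400),interpolation=cv2.INTER_CUBIC)
cv2.imwrite("pics/m4.png",cv2.resize(np.hstack([a,b]),(800,343)))
g=s["eef_pos"]
for z in (-.008,.012,.022,.028,.04): print(z,np.round(proj(d,[g[0],g[1],z]),1))
E
```

```text
eef [ 0.6298  0.0514 -0.0079] t 13.35
tin L 0.92 [255.3 224.3] [0.6301 0.0486 0.    ]
tin O 0.31 [  0. 211.  66. 288.]
-0.008 [297.2 201. ]
0.012 [297.6 194.5]
0.022 [297.8 191.2]
0.028 [297.9 189.2]
0.04 [298.2 185.1]
```

View pics/m4.png

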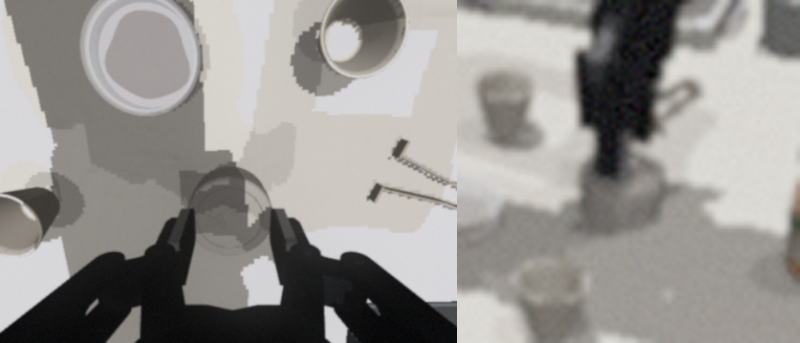

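Call:
step_arm:
  steps:
    - [0,0,0,0,0,0,45]
    - [0,0,0,0,0,0,40]
    - [0,0,0,0,0,0,40]
    - [0,0,0,0,0,0,40]
    - [0,0,0,0,0,0,40]
    - [0,0,0,0,0,0,40]
    - [0,0,0,0,0,0,40]
    - [0,0,0,0,0,0,40]
    - [0,0,0,0,0,0,40]
    - [0,0,0,0,0,0,40]
  force: 30

```text
time: 14.55
eef_pos: [0.6298, 0.0514, -0.0079]
tool_rot: [-0.0, 1.0, -0.0, 0.0]
contact_force: [0.3, 0.2, 0.0]
finger_gap: 0.0342
```

```bash
python3 - <<'E'
from h import *
s,c=look(["tin"])
a=c["pixels"][170:330,160:370]
cv2.imwrite("pics/m5.png",cv2.resize(a,(788,600),interpolation=cv2.INTER_CUBIC))
E
```

```text
eef [ 0.6298  0.0514 -0.0079] t 14.55
tin L 0.8 [258.9 226.5] [0.6316 0.0508 0.    ]
```

View pics/m5.png

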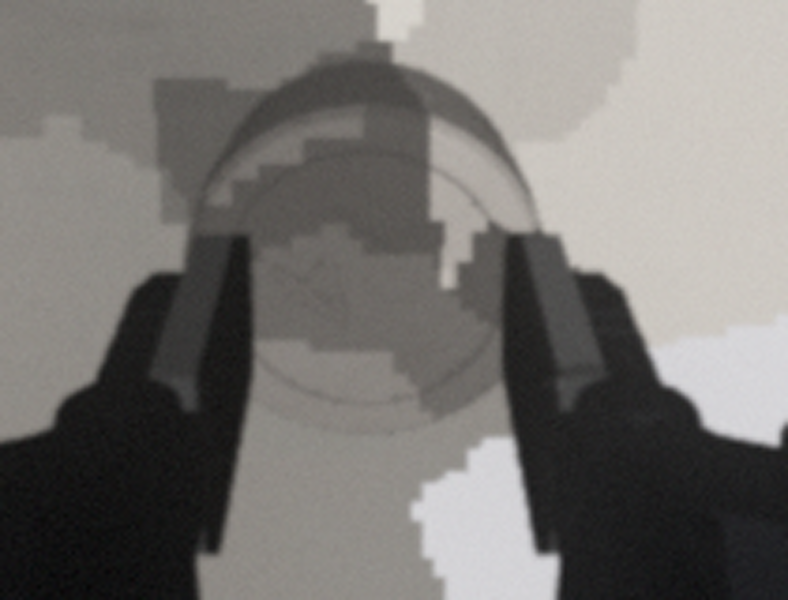

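The tips are still above the lid: they look closer to the camera than the lid, with both lid edges visible outside the 34 mm gap. The tip offset is nearer 35–40 mm. I'll go another 14 mm lower, which clears the table even in the worst case.

Call:
step_arm:
  steps:
    - [0,0,-1,0,0,0,100]
    - [0,0,-1.5,0,0,0,100]
    - [0,0,-1.5,0,0,0,100]
    - [0,0,-1.5,0,0,0,100]
    - [0,0,-1,0,0,0,100]
    - [0,0,0,0,0,0,100]
    - [0,0,0.8,0,0,0,100]
    - [0,0,1.4,0,0,0,100]
    - [0,0,1.4,0,0,0,100]
    - [0,0,1.4,0,0,0,100]
  force: 30

```text
time: 15.7
eef_pos: [0.6295, 0.0515, -0.0224]
tool_rot: [-0.0, 1.0, 0.0, -0.0]
contact_force: [-0.3, -0.8, -0.2]
finger_gap: 0.0853
```

Call:
step_arm:
  steps:
    - [0,0,0,0,0,0,100]
    - [0,0,0,0,0,0,60]
    - [0,0,0,0,0,0,40]
    - [0,0,0,0,0,0,40]
    - [0,0,0,0,0,0,40]
    - [0,0,0,0,0,0,40]
    - [0,0,0,0,0,0,40]
    - [0,0,0,0,0,0,40]
    - [0,0,0,0,0,0,40]
    - [0,0,0,0,0,0,40]
  force: 30

```text
time: 16.7
eef_pos: [0.6305, 0.0514, -0.0211]
tool_rot: [-0.0, 1.0, -0.0, 0.001]
contact_force: [0.3, 0.2, 5.1]
finger_gap: 0.0501
```

The fingers stopped at 50 mm with a slight upward force, so they are on the lid. I'll do a small test lift.

Call:
step_arm:
  steps:
    - [0,0,0,0,0,0,40]
    - [0,0,-0.5,0,0,0,40]
    - [0,0,-1,0,0,0,40]
    - [0,0,-2,0,0,0,40]
    - [0,0,-3,0,0,0,40]
    - [0,0,-4,0,0,0,40]
    - [0,0,-5,0,0,0,40]
    - [0,0,-5,0,0,0,40]
    - [0,0,-5,0,0,0,40]
    - [0,0,-5,0,0,0,40]
  force: 40

```text
time: 17.7
eef_pos: [0.6293, 0.0515, 0.0276]
tool_rot: [-0.0, 1.0, 0.0, -0.001]
contact_force: [-0.4, 0.3, -0.1]
finger_gap: 0.0493
```

```bash
python3 - <<'E'
from h import *
s,c=look(["tin"])
a=cv2.resize(c["pixels"],(533,400))
d=capture("side");p=d["pixels"][140:220,260:340];b=cv2.resize(p,(400,400),interpolation=cv2.INTER_CUBIC)
cv2.imwrite("pics/m6.png",cv2.resize(np.hstack([a,b]),(800,343)))
print(s["contact_force"],s["finger_gap"])
E
```

```text
eef [0.6293 0.0515 0.0276] t 17.7
tin L 0.85 [259.  231.6] [0.6514 0.0508 0.    ]
tin O 0.89 [211. 196. 314. 302.]
[-0.44566675  0.25583116 -0.12899349] 0.0493195134100697
```

View pics/m6.png

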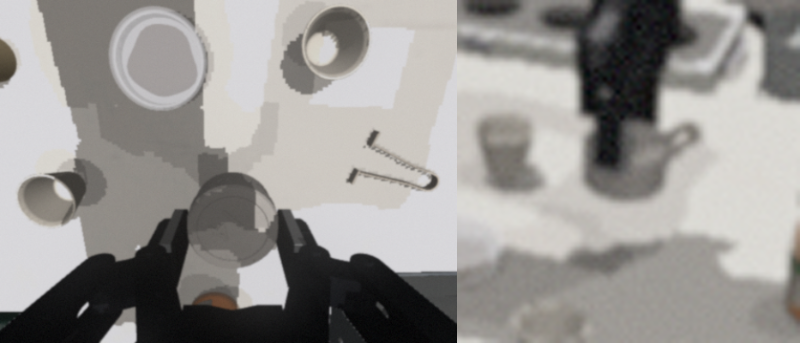

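The tin is up and level, held by the lid. Next is tray_two.

Call:
step_arm:
  steps:
    - [0,0,-4,0,0,0,40]
    - [1,-2,-8,0,0,0,40]
    - [3,-6,-12,0,0,0,40]
    - [5,-10,-16,0,0,0,40]
    - [7,-14,-17.2,0,0,0,40]
    - [9,-18,-17.2,0,0,0,40]
    - [11,-22,-17.2,0,0,0,40]
    - [13,-26,-17.2,0,0,0,40]
    - [13,-30,-17.2,0,0,0,40]
    - [13,-32.2,-17.2,0,0,0,40]
  force: 40

```text
time: 18.9
eef_pos: [0.4987, -0.2734, 0.2]
tool_rot: [0.001, 1.0, -0.0, -0.0]
contact_force: [-0.0, 0.1, -0.1]
finger_gap: 0.0493
```

Call:
step_arm:
  steps:
    - [0,0,0,0,0,0,40]
    - [0,0,0,0,0,0,40]
    - [0,0,0,0,0,0,40]
    - [0,0,0,0,0,0,40]
    - [0,0,0,0,0,0,40]
    - [0,0,0,0,0,0,40]
    - [0,0,0,0,0,0,40]
    - [0,0,0,0,0,0,40]
    - [0,0,0,0,0,0,40]
    - [0,0,0,0,0,0,40]
  force: 40

```text
time: 19.9
eef_pos: [0.4998, -0.2706, 0.2001]
tool_rot: [-0.0, 1.0, -0.0, -0.0]
contact_force: [-0.8, 1.2, -0.2]
finger_gap: 0.0491
```

```bash
cat >> h.py <<'E'
def wells(c,s,thr=45,amin=150):
    g=cv2.cvtColor(c["pixels"],cv2.COLOR_BGR2GRAY);g=cv2.GaussianBlur(g,(3,3),0)
    cs,_=cv2.findContours((g<thr).astype(np.uint8),cv2.RETR_EXTERNAL,cv2.CHAIN_APPROX_NONE)
    for k in cs:
        a=cv2.contourArea(k)
        if a<amin or a>9000 or len(k)<6: continue
        e=cv2.fitEllipse(k);f=a/(np.pi/4*e[1][0]*e[1][1])
        if e[1][0]/e[1][1]<.6: continue
        w=[ray(c,e[0],z,s) for z in (.016,.004)]
        print("blob",np.round(e[0],1),np.round(e[1],1),"fill %.2f"%f,"z16",np.round(w[0],4),"z4",np.round(w[1][:2],4))
E
python3 - <<'E'
from h import *
d=capture("side")
for z in (.04,.05,.06,.07): print(z,np.round(proj(d,[.63,.022,z]),1))
s,c=look(["tray_two","tin"],"w7")
print(s["finger_gap"]);wells(c,s)
E
```

```text
0.04 [294.5 190.8]
0.05 [294.7 187.3]
0.06 [294.9 183.8]
0.07 [295.1 180.3]
eef [ 0.4998 -0.2706  0.2001] t 19.95
tray_two L 0.87 [253.6 167.9] [ 0.5157 -0.2786  0.    ]
tray_two L 0.6 [409.4 100.2] [ 0.4335 -0.0935  0.    ]
tray_two O 0.74 [206.  60. 308. 235.]
tin L 0.77 [261.5 231.8] [ 0.6042 -0.2686  0.    ]
tin O 0.57 [209. 195. 312. 303.]
0.04929317230191227
blob [261.4 137.4] [42.1 56.3] fill 0.96 z16 [ 0.4749 -0.2688  0.016 ] z4 [ 0.4767 -0.2687]
```

View pics/w7.png

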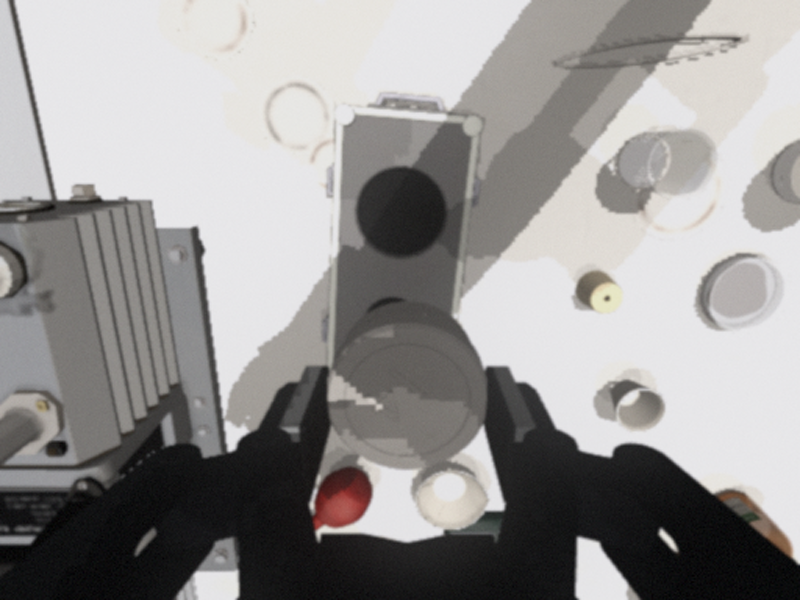

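tray_two's large well shows at about (401,211) in the 800-px view, with the tin in the gripper at (405,400). I'll fit the well and the tray axis from the edges.

```bash
python3 - <<'E'
from h import *
s=state();c=capture("wrist");k=1.5625
g=cv2.cvtColor(c["pixels"],cv2.COLOR_BGR2GRAY)
print(g[135,215:312:2],g[95:180:3,257])
wells(c,s,20);wells(c,s,30)
P=lambda p,z=.018: ray(c,np.array(p)/k,z,s)[:2]
L1,L2,R1,R2=[P(p) for p in [(337,112),(331,340),(477,128),(461,310)]]
for a,b in ((L1,L2),(R1,R2)): d=b-a;print(np.round(a,4),np.round(b,4),np.degrees(np.arctan2(d[1],d[0])))
print("well",P((401.5,211),.016))
E
```

```text
[228 190 145 147 147 143 102  58  50  48  49  46  49  45  43  41  36  36
  36  35  34  34  35  33  32  31  32  29  31  30  28  26  30  29  34  49
  70  70  68  71  78 119 132 117 125 125 124 124 126] [134 135 145 142  63  47  44  40  40  35  33  35  33  33  38  30  32  33
  35  29  34  34  28  56  88  88  87  83  85]
blob [307.8 348.1] [ 73.7 107.4] fill 0.16 z16 [ 0.7849 -0.2003  0.016 ] z4 [ 0.7968 -0.198 ]
blob [449.8 352.9] [ 72.4 115.1] fill 0.91 z16 [0.7942 0.0109 0.016 ] z4 [0.8064 0.0201]
[ 0.4028 -0.3191] [ 0.5759 -0.3315] -4.112313410197879
[ 0.4135 -0.2202] [ 0.5503 -0.227 ] -2.8586055970734336
well [ 0.47226681 -0.27403157]
```

Call:
step_arm:
  steps:
    - [1,-0.45,2,0,0,0,40]
    - [2,-0.45,5,0,0,0,40]
    - [2.7,-0.45,8,0,0,0,40]
    - [2.7,-0.45,11,0,0,0,40]
    - [2.7,-0.45,14,0,0,0,40]
    - [2.7,-0.45,16.5,0,0,0,40]
    - [2.7,-0.45,18.5,0,0,0,40]
    - [2.7,-0.45,20,0,0,0,40]
    - [2.7,-0.45,20.5,0,0,0,40]
    - [2.7,-0.45,20.5,0,0,0,40]
  force: 40

```text
time: 21.25
eef_pos: [0.4726, -0.2749, -0.0053]
tool_rot: [-0.0, 1.0, 0.0, -0.0]
contact_force: [-0.5, -0.0, -0.7]
finger_gap: 0.0493
```

Call:
step_arm:
  steps:
    - [0,0,0.2,0,0,0,40]
    - [0,0,0.4,0,0,0,40]
    - [0,0,0.6,0,0,0,40]
    - [0,0,0.8,0,0,0,40]
    - [0,0,1.0,0,0,0,40]
    - [0,0,1.2,0,0,0,40]
    - [0,0,1.2,0,0,0,40]
    - [0,0,1.2,0,0,0,40]
    - [0,0,1.2,0,0,0,40]
    - [0,0,1.2,0,0,0,40]
  force: 40

```text
time: 22.25
eef_pos: [0.4728, -0.275, -0.017]
tool_rot: [-0.0, 1.0, 0.0, -0.0]
contact_force: [-0.0, 1.5, -0.1]
finger_gap: 0.0492
```

Call:
step_arm:
  steps:
    - [0,0,0.1,0,0,0,40]
    - [0,0,0.1,0,0,0,40]
    - [0,0,0.1,0,0,0,65]
    - [0,0,0.1,0,0,0,75]
    - [0,0,0.1,0,0,0,90]
    - [0,0,0.1,0,0,0,90]
    - [0,0,-2,0,0,0,90]
    - [0,0,-5,0,0,0,90]
    - [0,0,-9,0,0,0,100]
    - [0,0,-13,0,0,0,100]

```text
time: 23.25
eef_pos: [0.4723, -0.2746, 0.1138]
tool_rot: [-0.0, 1.0, 0.0, -0.001]
contact_force: [2.4, -0.3, -0.4]
finger_gap: 0.0853
```

Call:
step_arm:
  steps:
    - [-2,2,-4,0,0,0,100]
    - [-5,6,-6,0,0,0,100]
    - [-8,10,-6,0,0,0,100]
    - [-11,14,-6,0,0,0,100]
    - [-14,18,-6,0,0,0,100]
    - [-15.9,19.7,-5,0,0,0,100]
    - [-15.9,19.7,-4,0,0,0,100]
    - [-15.9,19.7,-4,0,0,0,100]
    - [-15.9,19.7,-4,0,0,0,100]
    - [-15.9,19.7,-4,0,0,0,100]

```text
time: 24.25
eef_pos: [0.6314, -0.0793, 0.1536]
tool_rot: [0.001, 1.0, -0.0, 0.0]
contact_force: [0.7, -0.9, 0.4]
finger_gap: 0.0852
```

```bash
python3 - <<'E'
from h import *
s,c=look(["crucible_a","tin","stopper_large"],"w8")
E
```

```text
eef [ 0.6314 -0.0793  0.1536] t 24.25
crucible_a L 0.94 [257.8 164.3] [ 0.6319 -0.0816  0.    ]
crucible_a L 0.91 [451.4  68.4] [0.5334 0.1142 0.    ]
crucible_a O 0.89 [241. 154. 280. 190.]
crucible_a O 0.7 [439.  40. 497.  92.]
crucible_a O 0.36 [206.  58. 237.  88.]
tin L 0.15 [256.9 167.2] [ 0.6352 -0.0827  0.    ]
tin O 0.6 [ 6.  2. 81. 30.]
stopper_large L 0.95 [222.9  71.2] [ 0.5355 -0.1165  0.    ]
stopper_large O 0.56 [207.  58. 239.  88.]
```

View pics/w8.png

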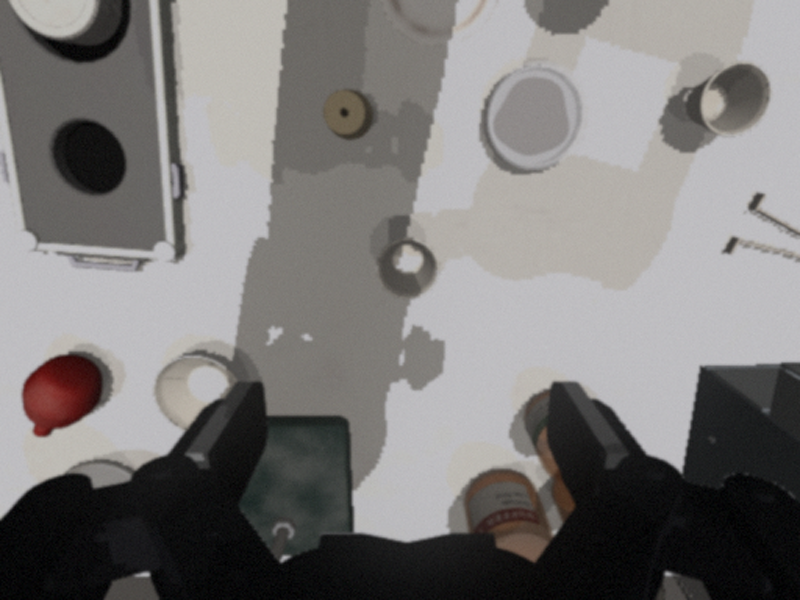

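The tin sits in tray_two's large well (top left). The white crucible is at (407,268), directly under the tool at (0.6315,-0.079), so I'm descending on it.

Call:
step_arm:
  steps:
    - [0,0,3,0,0,0,100]
    - [0,0,6,0,0,0,100]
    - [0,0,9,0,0,0,100]
    - [0,0,12,0,0,0,100]
    - [0,0,15,0,0,0,100]
    - [0,0,17.3,0,0,0,100]
    - [0,0,17.3,0,0,0,100]
    - [0,0,17.3,0,0,0,100]
    - [0,0,17.3,0,0,0,100]
    - [0,0,17.3,0,0,0,100]

```text
time: 25.6
eef_pos: [0.6335, -0.0784, -0.0176]
tool_rot: [-0.0, 1.0, -0.0, 0.002]
contact_force: [0.8, -0.3, -0.9]
finger_gap: 0.0854
```

Call:
step_arm:
  steps:
    - [0,0,0,0,0,0,65]
    - [0,0,0,0,0,0,55]
    - [0,0,0,0,0,0,50]
    - [0,0,0,0,0,0,45]
    - [0,0,0,0,0,0,40]
    - [0,0,0,0,0,0,35]
    - [0,0,0,0,0,0,30]
    - [0,0,0,0,0,0,30]
    - [0,0,0,0,0,0,30]
    - [0,0,0,0,0,0,30]
  force: 25

```text
time: 26.6
eef_pos: [0.6322, -0.0781, -0.0194]
tool_rot: [-0.0, 1.0, -0.0, 0.0]
contact_force: [-1.5, 0.9, 6.1]
finger_gap: 0.0383
```

```bash
python3 - <<'E'
from h import *
s=state();print(s["eef_pos"],s["contact_force"],s["finger_gap"])
s8=dict(eef_pos=[.6314,-.0793,.1536],tool_rot=[0,1,0,0]);c=capture("wrist")
k=1.5625
for n,p,z in [("well2",(89,157),.016),("cr2rim",(735,98),.033),("stop",(345,112),.028),("cr1",(407,268),.033)]:
    print(n,np.round(ray(c,np.array(p)/k,z,s8),4))
E
```

```text
[ 0.6321689  -0.07811526 -0.01943488] [-1.48702221  0.88995275  6.07451297] 0.03829369325397298
well2 [ 0.5633 -0.28    0.016 ]
cr2rim [0.5303 0.1114 0.033 ]
stop [ 0.5374 -0.1155  0.028 ]
cr1 [ 0.6316 -0.0787  0.033 ]
```

Gripped at 38 mm, consistent with the 41 mm rim since the tin read about 3 mm low too. Carrying it to tray_two's small well.

Call:
step_arm:
  steps:
    - [0,0,-1,0,0,0,30]
    - [0,0,-3,0,0,0,30]
    - [0,0,-6,0,0,0,30]
    - [1,-3,-9,0,0,0,30]
    - [2.5,-7,-10,0,0,0,30]
    - [4,-11,-10,0,0,0,30]
    - [5.5,-15,-10,0,0,0,30]
    - [6.9,-19,-10,0,0,0,30]
    - [6.9,-20.2,-10,0,0,0,30]
    - [6.9,-20.2,-10,0,0,0,30]

```text
time: 27.65
eef_pos: [0.5623, -0.2814, 0.0798]
tool_rot: [0.001, 1.0, 0.0, -0.0]
contact_force: [0.3, 0.4, -0.1]
finger_gap: 0.0381
```

Call:
step_arm:
  steps:
    - [0,0,0,0,0,0,30]
    - [0,0,2,0,0,0,30]
    - [0,0,4,0,0,0,30]
    - [0,0,6,0,0,0,30]
    - [0,0,7.5,0,0,0,30]
    - [0,0,8.4,0,0,0,30]
    - [0,0,8.8,0,0,0,30]
    - [0,0,8.8,0,0,0,30]
    - [0,0,8.8,0,0,0,30]
    - [0,0,8.8,0,0,0,30]

```text
time: 28.65
eef_pos: [0.5636, -0.2806, -0.0067]
tool_rot: [-0.0, 1.0, -0.001, 0.001]
contact_force: [-0.2, 0.6, -0.6]
finger_gap: 0.0381
```

```bash
python3 - <<'E'
from h import *
s,c=look(["crucible_a"],"w9")
print(s["eef_pos"],s["contact_force"],s["finger_gap"])
E
```

```text
eef [ 0.5636 -0.2806 -0.0067] t 28.65
crucible_a L 0.61 [257.6 231. ] [ 0.569 -0.282  0.   ]
crucible_a O 0.56 [216. 215. 301. 299.]
[ 0.56364311 -0.28056885 -0.00669949] [-0.19937857  0.60599573 -0.62606237] 0.03808695631669439
```

View pics/w9.png

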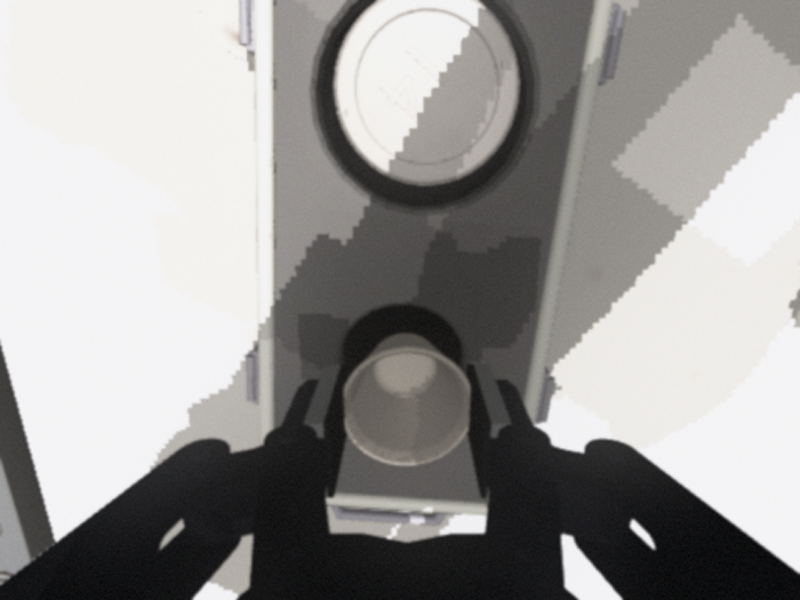

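The crucible hangs at (407,400) over the small well (dark ring centred near column 402). I'll shift about 2 mm nearer and lower it.

Call:
step_arm:
  steps:
    - [0.2,-0.1,0,0,0,0,30]
    - [0.2,-0.1,0.2,0,0,0,30]
    - [0.2,-0.1,0.4,0,0,0,30]
    - [0.2,-0.1,0.6,0,0,0,30]
    - [0.2,-0.1,0.7,0,0,0,30]
    - [0.2,-0.1,0.8,0,0,0,30]
    - [0.2,-0.1,0.85,0,0,0,30]
    - [0.2,-0.1,0.85,0,0,0,30]
    - [0.2,-0.1,0.85,0,0,0,30]
    - [0.2,-0.1,0.85,0,0,0,30]

```text
time: 29.8
eef_pos: [0.5613, -0.281, -0.0153]
tool_rot: [-0.0, 1.0, 0.0, 0.0]
contact_force: [-1.9, 1.2, 5.1]
finger_gap: 0.0381
```

Call:
step_arm:
  steps:
    - [0,0,0,0,0,0,46]
    - [0,0,0,0,0,0,48]
    - [0,0,0,0,0,0,52]
    - [0,0,0,0,0,0,58]
    - [0,0,0,0,0,0,66]
    - [0,0,0,0,0,0,75]
    - [0,0,0,0,0,0,80]
    - [0,0,-1,0,0,0,80]
    - [0,0,-4,0,0,0,80]
    - [0,0,-8,0,0,0,80]

```text
time: 30.8
eef_pos: [0.5591, -0.28, 0.0626]
tool_rot: [-0.0, 1.0, 0.001, -0.002]
contact_force: [0.9, -0.9, 0.8]
finger_gap: 0.0685
```

Contact at 5 N, so it was set down gently and released. Now the cream stopper at about (0.537,-0.1155).

Call:
step_arm:
  steps:
    - [0,0,-3,0,0,0,100]
    - [0,2,-4,0,0,0,100]
    - [1,6,-4,0,0,0,100]
    - [2,10,-4,0,0,0,100]
    - [2.4,14,-4,0,0,0,100]
    - [2.4,16.5,-4,0,0,0,100]
    - [2.4,16.5,-2,0,0,0,100]
    - [2.4,16.5,1,0,0,0,100]
    - [2.4,16.5,3,0,0,0,100]
    - [2.4,16.5,3,0,0,0,100]

```text
time: 31.8
eef_pos: [0.5328, -0.1135, 0.0291]
tool_rot: [-0.001, 1.0, 0.002, -0.004]
contact_force: [-0.4, 0.6, -0.3]
finger_gap: 0.0857
```

```bash
python3 - <<'E'
from h import *
s,c=look(["stopper_large","crucible_a"],"w10")
for d in outline_of("wrist","stopper_large")[:1]:
    r=d["rect"];print(np.round(ray(c,((r[0]+r[2])/2,(r[1]+r[3])/2),.016,s),4))
E
```

```text
eef [ 0.5328 -0.1135  0.0291] t 31.8
stopper_large L 0.59 [257.7 210.2] [ 0.5384 -0.1151 -0.    ]
stopper_large O 0.62 [236. 186. 278. 242.]
crucible_a L 0.78 [ 31.6 242.4] [ 0.5639 -0.2844  0.    ]
crucible_a O 0.63 [  0. 227.  51. 292.]
crucible_a O 0.39 [449.  20. 511. 112.]
[ 0.535  -0.1155  0.016 ]
```

Call:
step_arm:
  steps:
    - [0,0,1.5,0,0,0,100]
    - [0,0,3,0,0,0,100]
    - [0,0,4.5,0,0,0,100]
    - [0,0,5.85,0,0,0,100]
    - [0,0,5.85,0,0,0,100]
    - [0,0,5.85,0,0,0,90]
    - [0,0,5.85,0,0,0,75]
    - [0,0,5.85,0,0,0,60]
    - [0,0,5.85,0,0,0,50]
    - [0,0,5.85,0,0,0,45]

```text
time: 33.1
eef_pos: [0.5372, -0.1162, -0.0244]
tool_rot: [-0.0, 1.0, -0.0, 0.0]
contact_force: [-0.1, -0.2, 0.8]
finger_gap: 0.0384
```

Call:
step_arm:
  steps:
    - [0,0,0,0,0,0,35]
    - [0,0,0,0,0,0,30]
    - [0,0,0,0,0,0,25]
    - [0,0,0,0,0,0,20]
    - [0,0,0,0,0,0,20]
    - [0,0,0,0,0,0,20]
    - [0,0,0,0,0,0,20]
    - [0,0,0,0,0,0,20]
    - [0,0,0,0,0,0,20]
    - [0,0,0,0,0,0,20]
  force: 30

```text
time: 34.1
eef_pos: [0.5372, -0.1162, -0.0244]
tool_rot: [-0.0, 1.0, -0.0, 0.0]
contact_force: [-1.5, 0.1, 5.6]
finger_gap: 0.0292
```

Gripped at 29 mm. Carrying it to tray_three and looking at the wells there.

Call:
step_arm:
  steps:
    - [0,0,-3,0,0,0,20]
    - [0,0,-7,0,0,0,20]
    - [0,1,-11,0,0,0,20]
    - [0,4,-15,0,0,0,20]
    - [1,8,-19,0,0,0,20]
    - [2,12,-22,0,0,0,20]
    - [3,16,-22,0,0,0,20]
    - [4,20,-22,0,0,0,20]
    - [5,24,-22,0,0,0,20]
    - [6,28,-22,0,0,0,20]

```text
time: 35.1
eef_pos: [0.4757, 0.1654, 0.1944]
tool_rot: [-0.0, 1.0, -0.0, -0.0]
contact_force: [0.1, 0.4, 0.2]
finger_gap: 0.029
```

Call:
step_arm:
  steps:
    - [0.5,4,0,0,0,0,20]
    - [1,8,0,0,0,0,20]
    - [1.7,12,0,0,0,0,20]
    - [1.7,13.6,0,0,0,0,20]
    - [1.7,13.6,0,0,0,0,20]
    - [1.7,13.6,0,0,0,0,20]
    - [1.7,13.6,0,0,0,0,20]
    - [1.7,13.6,0,0,0,0,20]
    - [1.7,13.6,0,0,0,0,20]
    - [1.7,13.6,0,0,0,0,20]

```text
time: 36.1
eef_pos: [0.46, 0.2993, 0.1952]
tool_rot: [0.0, 1.0, 0.0, 0.0]
contact_force: [0.7, 0.1, -0.9]
finger_gap: 0.029
```

```bash
python3 - <<'E'
from h import *
s,c=look(["tray_three","stopper_large"],"w11")
print(s["finger_gap"])
for t in (30,50,70): wells(c,s,t)
E
```

```text
eef [0.46   0.2993 0.1952] t 36.1
tray_three L 0.8 [272.6 191.2] [0.5053 0.3154 0.    ]
tray_three L 0.68 [116.3 212.8] [0.5346 0.1118 0.    ]
tray_three O 0.85 [228.  92. 322. 285.]
stopper_large L 0.84 [260.4 235.5] [0.5676 0.2998 0.    ]
stopper_large O 0.69 [233. 212. 287. 283.]
0.02898777190599403
blob [274.5 190.8] [30.1 33.2] fill 1.00 z16 [0.4997 0.3171 0.016 ] z4 [0.5035 0.3177]
blob [277.1 144.3] [25.  35.6] fill 0.91 z16 [0.4426 0.3194 0.016 ] z4 [0.4446 0.3201]
blob [274.5 191.2] [33.  35.5] fill 1.00 z16 [0.5001 0.3171 0.016 ] z4 [0.504  0.3177]
blob [140.2 147.8] [17.8 22.5] fill 0.99 z16 [0.4464 0.1593 0.016 ] z4 [0.4485 0.1546]
blob [274.4 141.9] [36.6 37.4] fill 1.00 z16 [0.4397 0.3162 0.016 ] z4 [0.4416 0.3167]
blob [173.7  80.9] [28.8 47.2] fill 0.62 z16 [0.3725 0.2048 0.016 ] z4 [0.3721 0.2017]
```

View pics/w11.png

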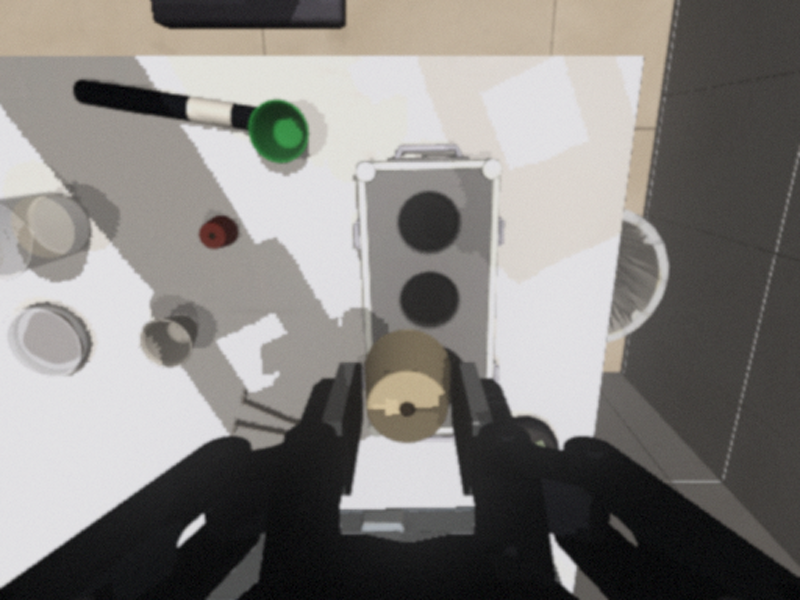

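tray_three's near well is at (428,222) and its middle well at (429,298) in the 800-px view, which gives W1 (0.440,0.316), W2 (0.500,0.317) and W3 about (0.568,0.318). The stopper is upright in the jaws and goes into W2.

Call:
step_arm:
  steps:
    - [-2,1,2,0,0,0,20]
    - [-4,1.8,5,0,0,0,20]
    - [-4,1.8,8,0,0,0,20]
    - [-4,1.8,11,0,0,0,20]
    - [-4,1.8,14,0,0,0,20]
    - [-4,1.8,17,0,0,0,20]
    - [-4,1.8,19,0,0,0,20]
    - [-4,1.8,20.4,0,0,0,20]
    - [-4,1.8,20.6,0,0,0,20]
    - [-4,1.8,20.6,0,0,0,20]

```text
time: 37.35
eef_pos: [0.5, 0.3181, -0.0106]
tool_rot: [-0.0, 1.0, 0.0, 0.0]
contact_force: [-0.0, -0.1, -0.4]
finger_gap: 0.0293
```

Call:
step_arm:
  steps:
    - [0,0,0.2,0,0,0,20]
    - [0,0,0.4,0,0,0,20]
    - [0,0,0.6,0,0,0,20]
    - [0,0,0.8,0,0,0,20]
    - [0,0,0.9,0,0,0,20]
    - [0,0,1.0,0,0,0,20]
    - [0,0,1.0,0,0,0,20]
    - [0,0,1.0,0,0,0,20]
    - [0,0,1.0,0,0,0,20]
    - [0,0,1.0,0,0,0,20]

```text
time: 38.35
eef_pos: [0.4997, 0.3179, -0.0203]
tool_rot: [-0.0, 1.0, -0.0, -0.0]
contact_force: [-3.3, -2.1, 6.1]
finger_gap: 0.0292
```

Call:
step_arm:
  steps:
    - [0,0,0,0,0,0,38]
    - [0,0,0,0,0,0,45]
    - [0,0,0,0,0,0,60]
    - [0,0,0,0,0,0,75]
    - [0,0,-1,0,0,0,80]
    - [0,0,-4,0,0,0,80]
    - [0,0,-8,0,0,0,80]
    - [0,-3,-12,0,0,0,100]
    - [-1,-7,-12,0,0,0,100]
    - [-2,-11,-12,0,0,0,100]

```text
time: 39.35
eef_pos: [0.5215, 0.2076, 0.1027]
tool_rot: [-0.001, 1.0, 0.001, 0.003]
contact_force: [0.6, 0.0, -0.4]
finger_gap: 0.0853
```

Call:
step_arm:
  steps:
    - [-0.5,-4,0,0,0,0,100]
    - [-1.1,-8,0,0,0,0,100]
    - [-1.1,-9.6,0,0,0,0,100]
    - [-1.1,-9.6,2,0,0,0,100]
    - [-1.1,-9.6,3,0,0,0,100]
    - [-1.1,-9.6,3,0,0,0,100]
    - [-1.1,-9.6,3,0,0,0,100]
    - [-1.1,-9.6,3,0,0,0,100]
    - [-1.1,-9.6,3,0,0,0,100]
    - [-1.1,-9.6,3,0,0,0,100]

```text
time: 40.35
eef_pos: [0.5312, 0.1123, 0.0697]
tool_rot: [-0.0, 1.0, 0.0, 0.001]
contact_force: [0.5, -0.6, 0.6]
finger_gap: 0.0857
```

```bash
python3 - <<'E'
from h import *
s,c=look(["crucible_a","stopper_large","tray_three"])
c0=c["pixels"]; cv2.imwrite("pics/w12.png",c0)
o=outline_of("wrist","crucible_a")
for d in o[:2]:
    r=d["rect"];m=d["pixels"];ys,xs=np.nonzero(m);print(np.round(ray(c,((r[0]+r[2])/2,(r[1]+r[3])/2),.02,s),4),c0[m].mean(0).round())
E
```

```text
eef [0.5312 0.1123 0.0697] t 40.35
crucible_a L 0.92 [262.8 189.1] [0.5338 0.1147 0.    ]
crucible_a O 0.65 [232. 171. 290. 225.]
stopper_large O 0.77 [497. 135. 512. 168.]
stopper_large O 0.44 [428.   1. 509. 298.]
tray_three L 0.68 [506.6 157.7] [0.5068 0.3154 0.    ]
tray_three L 0.52 [313.   84.1] [0.4493 0.153  0.    ]
tray_three O 0.96 [424.   0. 512. 298.]
[0.5351 0.1134 0.02  ] [121. 127. 131.]
```

Call:
step_arm:
  steps:
    - [-0.2,0.1,2,0,0,0,100]
    - [-0.2,0.1,4,0,0,0,100]
    - [-0.2,0.1,6,0,0,0,100]
    - [-0.2,0.1,8,0,0,0,100]
    - [-0.2,0.1,8.95,0,0,0,100]
    - [-0.2,0.1,8.95,0,0,0,100]
    - [-0.2,0.1,8.95,0,0,0,100]
    - [-0.2,0.1,8.95,0,0,0,75]
    - [-0.2,0.1,8.95,0,0,0,60]
    - [-0.2,0.1,8.95,0,0,0,55]

```text
time: 41.75
eef_pos: [0.5334, 0.113, -0.0195]
tool_rot: [-0.0, 1.0, 0.0, 0.001]
contact_force: [0.4, 0.0, 0.5]
finger_gap: 0.0475
```

Call:
step_arm:
  steps:
    - [0,0,0,0,0,0,45]
    - [0,0,0,0,0,0,40]
    - [0,0,0,0,0,0,35]
    - [0,0,0,0,0,0,30]
    - [0,0,0,0,0,0,30]
    - [0,0,0,0,0,0,30]
    - [0,0,0,0,0,0,30]
    - [0,0,0,0,0,0,30]
    - [0,0,0,0,0,0,30]
    - [0,0,0,0,0,0,30]
  force: 25

```text
time: 42.75
eef_pos: [0.5334, 0.113, -0.0196]
tool_rot: [-0.0, 1.0, 0.0, 0.001]
contact_force: [-0.7, -0.7, 5.8]
finger_gap: 0.038
```

Call:
step_arm:
  steps:
    - [0,0,-1,0,0,0,30]
    - [0,0,-3,0,0,0,30]
    - [0,0,-6,0,0,0,30]
    - [1,2,-9,0,0,0,30]
    - [3,6,-11,0,0,0,30]
    - [5,10,-11,0,0,0,30]
    - [7,14,-11,0,0,0,30]
    - [9.4,18,-11,0,0,0,30]
    - [9.4,20.3,-11,0,0,0,30]
    - [9.4,20.3,-11,0,0,0,30]

```text
time: 43.75
eef_pos: [0.4376, 0.3182, 0.0897]
tool_rot: [-0.002, 1.0, 0.0, -0.0]
contact_force: [-0.1, -1.1, 0.2]
finger_gap: 0.0382
```

Call:
step_arm:
  steps:
    - [0,0,0,0,0,0,30]
    - [0,0,2,0,0,0,30]
    - [0,0,4,0,0,0,30]
    - [0,0,6,0,0,0,30]
    - [0,0,8,0,0,0,30]
    - [0,0,9.2,0,0,0,30]
    - [0,0,9.6,0,0,0,30]
    - [0,0,9.6,0,0,0,30]
    - [0,0,9.6,0,0,0,30]
    - [0,0,9.6,0,0,0,30]

```text
time: 44.75
eef_pos: [0.4397, 0.3163, -0.0051]
tool_rot: [-0.0, 1.0, 0.001, 0.001]
contact_force: [-0.8, 0.6, -0.6]
finger_gap: 0.0381
```

```bash
python3 - <<'E'
from h import *
s,c=look(["crucible_a","stopper_large"],"w13")
print(s["finger_gap"],s["contact_force"])
print("W1 expected px x1.5625",np.array(proj(c,[.4397,.3162,.016],s))*1.5625)
E
```

```text
eef [ 0.4397  0.3163 -0.0051] t 44.75
crucible_a L 0.85 [260.6 226.1] [0.4426 0.3167 0.    ]
crucible_a L 0.6 [ 72.8 116.4] [0.3761 0.2128 0.    ]
crucible_a O 0.89 [222. 209. 299. 297.]
crucible_a O 0.55 [  1.  74.  96. 163.]
stopper_large L 0.68 [261.8 310.2] [ 0.5049  0.3175 -0.    ]
stopper_large O 0.72 [240. 290. 288. 347.]
0.03814706487998001 [-0.7819522   0.61246587 -0.60978673]
W1 expected px x1.5625 [405.81974841 364.52360034]
```

View pics/w13.png

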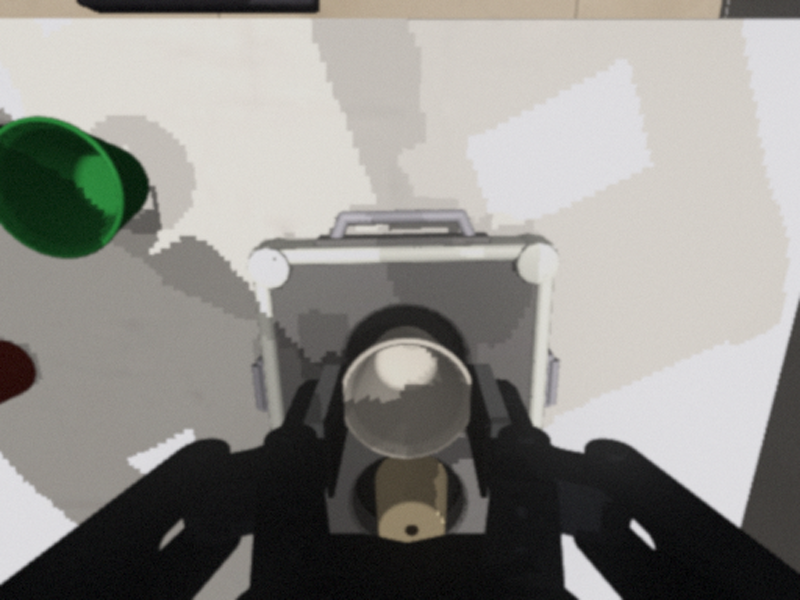

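The crucible is centred over the near well, with the stopper upright in the middle one at (410,500). Lowering and releasing.

Call:
step_arm:
  steps:
    - [0,0,0.2,0,0,0,30]
    - [0,0,0.4,0,0,0,30]
    - [0,0,0.6,0,0,0,30]
    - [0,0,0.8,0,0,0,30]
    - [0,0,0.9,0,0,0,30]
    - [0,0,1.0,0,0,0,30]
    - [0,0,1.05,0,0,0,30]
    - [0,0,1.05,0,0,0,30]
    - [0,0,1.05,0,0,0,30]
    - [0,0,1.05,0,0,0,30]

```text
time: 46.0
eef_pos: [0.4393, 0.3159, -0.0155]
tool_rot: [-0.0, 1.0, -0.0, 0.0]
contact_force: [-2.7, -2.3, 7.7]
finger_gap: 0.0383
```

Call:
step_arm:
  steps:
    - [0,0,0,0,0,0,46]
    - [0,0,0,0,0,0,48]
    - [0,0,0,0,0,0,52]
    - [0,0,0,0,0,0,58]
    - [0,0,0,0,0,0,66]
    - [0,0,0,0,0,0,75]
    - [0,0,0,0,0,0,80]
    - [0,0,-1,0,0,0,80]
    - [0,0,-4,0,0,0,80]
    - [0,0,-8,0,0,0,80]

```text
time: 47.0
eef_pos: [0.4369, 0.315, 0.0623]
tool_rot: [-0.0, 1.0, -0.001, -0.002]
contact_force: [1.4, 0.1, -0.2]
finger_gap: 0.0684
```

Now the small beaker at about (0.44,-0.096), passing high over the large one.

Call:
step_arm:
  steps:
    - [0,0,-4,0,0,0,100]
    - [0,-3,-8,0,0,0,100]
    - [0,-7,-10,0,0,0,100]
    - [0,-11,-10,0,0,0,100]
    - [0,-15,-10,0,0,0,100]
    - [0,-19,-10,0,0,0,100]
    - [0,-23,-10,0,0,0,100]
    - [0,-27,-10,0,0,0,100]
    - [0,-31,-10,0,0,0,100]
    - [0,-35,-10,0,0,0,100]

```text
time: 48.0
eef_pos: [0.4387, -0.0357, 0.1642]
tool_rot: [-0.0, 1.0, -0.0, 0.001]
contact_force: [1.0, -0.2, -0.1]
finger_gap: 0.0853
```

Call:
step_arm:
  steps:
    - [0,-4,0,0,0,0,100]
    - [0,-6.2,0,0,0,0,100]
    - [0,-6.2,2,0,0,0,100]
    - [0,-6.2,3,0,0,0,100]
    - [0,-6.2,3,0,0,0,100]
    - [0,-6.2,3,0,0,0,100]
    - [0,-6.2,3,0,0,0,100]
    - [0,-6.2,3,0,0,0,100]
    - [0,-6.2,3,0,0,0,100]
    - [0,-6.2,3,0,0,0,100]

```text
time: 49.0
eef_pos: [0.439, -0.096, 0.1335]
tool_rot: [-0.0, 1.0, -0.0, 0.0]
contact_force: [0.4, 1.0, 0.1]
finger_gap: 0.0851
```

```bash
python3 - <<'E'
from h import *
s,c=look(["beaker_small","beaker_large"],"w14")
for d in outline_of("wrist","beaker_small")[:2]:
    r=d["rect"];print(r,[np.round(ray(c,((r[0]+r[2])/2,(r[1]+r[3])/2),z,s),4) for z in (.03,.045)])
# rim circle model check
for X in ([.44,-.096],[.437,-.098]):
    print([np.round(proj(c,[X[0],X[1],z],s),1) for z in (0,.059)])
g=cv2.cvtColor(c["pixels"],cv2.COLOR_BGR2GRAY);g=cv2.medianBlur(g,3)
h=cv2.HoughCircles(g,cv2.HOUGH_GRADIENT,1.2,10,param1=60,param2=22,minRadius=18,maxRadius=45)
for q in ([] if h is None else h[0][:8]): print("circ",np.round(q,1),np.round(ray(c,q[:2],.059,s)[:2],4),np.round(ray(c,q[:2],0.,s)[:2],4))
E
```

```text
eef [ 0.439  -0.096   0.1335] t 49.0
beaker_small L 0.64 [267. 166.] [ 0.4367 -0.0887  0.    ]
beaker_small O 0.94 [240. 148. 292. 202.]
beaker_large L 0.72 [382.4 172.3] [0.4435 0.0322 0.    ]
beaker_large O 0.7 [359. 148. 450. 222.]
beaker_large O 0.61 [ 53. 182. 117. 234.]
[239.6, 147.8, 291.8, 202.2] [array([ 0.4383, -0.0905,  0.03  ]), array([ 0.4343, -0.0908,  0.045 ])]
[array([260. , 169.1]), array([260. , 185.6])]
[array([258. , 166.3]), array([257.6, 182.3])]
circ [ 82.2 201.   31. ] [ 0.454  -0.2516] [ 0.4753 -0.2875]
circ [371.4 153.   27.1] [ 0.4116 -0.003 ] [0.4231 0.0185]
circ [406.2 183.   33.6] [0.4377 0.0298] [0.4552 0.0588]
circ [347.4 258.6  30.1] [ 0.5111 -0.0146] [0.5456 0.0042]
circ [264.6 177.   22.9] [ 0.4323 -0.092 ] [ 0.4486 -0.0911]
circ [413.4 195.   33.1] [0.4486 0.0376] [0.4686 0.0684]
circ [ 81.  213.   40.2] [ 0.4653 -0.2546] [ 0.4892 -0.2912]
circ [114.6 252.6  36.4] [ 0.5047 -0.2304] [ 0.5377 -0.2615]
```

Call:
step_arm:
  steps:
    - [0.2,0.4,2,0,0,0,100]
    - [0.2,0.4,5,0,0,0,100]
    - [0.2,0.4,8,0,0,0,100]
    - [0.2,0.4,11,0,0,0,100]
    - [0.2,0.4,13,0,0,0,100]
    - [0.2,0.4,14.15,0,0,0,100]
    - [0.2,0.4,14.15,0,0,0,100]
    - [0.2,0.4,14.15,0,0,0,100]
    - [0.2,0.4,14.15,0,0,0,85]
    - [0.2,0.4,14.15,0,0,0,75]

```text
time: 50.3
eef_pos: [0.438, -0.0925, -0.007]
tool_rot: [-0.0, 1.0, -0.0, 0.001]
contact_force: [0.2, 0.2, 0.2]
finger_gap: 0.0643
```

Call:
step_arm:
  steps:
    - [0,0,0,0,0,0,68]
    - [0,0,0,0,0,0,62]
    - [0,0,0,0,0,0,57]
    - [0,0,0,0,0,0,52]
    - [0,0,0,0,0,0,47]
    - [0,0,0,0,0,0,43]
    - [0,0,0,0,0,0,40]
    - [0,0,0,0,0,0,40]
    - [0,0,0,0,0,0,40]
    - [0,0,0,0,0,0,40]
  force: 30

```text
time: 51.3
eef_pos: [0.4371, -0.0921, -0.008]
tool_rot: [-0.0, 1.0, -0.0, 0.0]
contact_force: [-1.8, 0.5, 5.4]
finger_gap: 0.0435
```

Call:
step_arm:
  steps:
    - [0,0,-1,0,0,0,40]
    - [0,0,-3,0,0,0,40]
    - [0,0,-6,0,0,0,40]
    - [0,0,-9,0,0,0,40]
    - [0,1,-12,0,0,0,40]
    - [0,3,-15,0,0,0,40]
    - [-1,6,-17,0,0,0,40]
    - [-2,9,-17,0,0,0,40]
    - [-3,13,-17,0,0,0,40]
    - [-4,17,-17,0,0,0,40]

```text
time: 52.3
eef_pos: [0.4769, 0.0792, 0.1619]
tool_rot: [0.0, 1.0, -0.0, 0.0]
contact_force: [0.5, -0.1, 0.5]
finger_gap: 0.0439
```

Call:
step_arm:
  steps:
    - [-1,4,0,0,0,0,40]
    - [-2,8,0,0,0,0,40]
    - [-4,12,0,0,0,0,40]
    - [-6,16,0,0,0,0,40]
    - [-8,20,0,0,0,0,40]
    - [-9.1,24,0,0,0,0,40]
    - [-9.1,24,2,0,0,0,40]
    - [-9.1,24,4,0,0,0,40]
    - [-9.1,24,6,0,0,0,40]
    - [-9.1,24,7,0,0,0,40]

```text
time: 53.3
eef_pos: [0.5661, 0.3174, 0.0888]
tool_rot: [-0.0, 1.0, -0.001, -0.002]
contact_force: [-1.2, -0.9, -1.2]
finger_gap: 0.0439
```

```bash
python3 - <<'E'
from h import *
s,c=look(["beaker_small","tray_three","crucible_a","stopper_large"])
print(s["finger_gap"],s["contact_force"])
wells(c,s,50)
c=capture("top");g=cv2.resize(c["pixels"][140:240,100:200],(600,600));cv2.imwrite("pics/t15.png",g)
print([np.round(proj(c,[x,y,.016]),1) for x,y in ((.4397,.3162),(.5,.317),(.568,.318))])
E
```

```text
eef [0.5661 0.3174 0.0888] t 53.3
beaker_small L 0.87 [261.  222.6] [0.6076 0.3182 0.    ]
beaker_small O 0.63 [210. 191. 312. 317.]
tray_three L 0.88 [260.8 115.4] [0.5087 0.318  0.    ]
tray_three O 0.92 [185.   0. 335. 243.]
crucible_a L 0.88 [258.9  23.8] [0.4387 0.3165 0.    ]
crucible_a L 0.29 [258.6 103.6] [0.499  0.3162 0.    ]
crucible_a O 0.73 [230.   1. 290.  48.]
stopper_large L 0.9 [263.1 104. ] [0.4993 0.3199 0.    ]
stopper_large O 0.89 [244.  89. 280. 125.]
0.04386713893370996 [-1.22977499 -0.93886269 -1.15154891]
blob [261.3 179.5] [46.7 69.7] fill 0.83 z16 [0.5608 0.3184 0.016 ] z4 [0.5641 0.3185]
blob [259.9 106.4] [53.2 55. ] fill 1.00 z16 [0.5006 0.3173 0.016 ] z4 [0.5011 0.3173]
blob [258.3   2.1] [ 68.6 101. ] fill 0.10 z16 [0.4276 0.3162 0.016 ] z4 [0.4247 0.3161]
blob [56.5 38.1] [26.7 33.9] fill 0.78 z16 [0.4512 0.1655 0.016 ] z4 [0.4494 0.1583]
[array([135.7, 209.1]), array([136.3, 187. ]), array([137. , 162.3])]
```

Call:
step_arm:
  steps:
    - [0,0,0,0,0,0,40]
    - [0,0,1.5,0,0,0,40]
    - [0,0,3,0,0,0,40]
    - [0,0,4.5,0,0,0,40]
    - [0,0,6,0,0,0,40]
    - [0,0,7,0,0,0,40]
    - [0,0,7.8,0,0,0,40]
    - [0,0,8.4,0,0,0,40]
    - [0,0,8.6,0,0,0,40]
    - [0,0,8.6,0,0,0,40]

```text
time: 54.8
eef_pos: [0.5679, 0.318, 0.0057]
tool_rot: [-0.0, 1.0, 0.0, 0.0]
contact_force: [-0.2, 0.2, -0.4]
finger_gap: 0.0433
```

Call:
step_arm:
  steps:
    - [0,0,0.2,0,0,0,40]
    - [0,0,0.4,0,0,0,40]
    - [0,0,0.6,0,0,0,40]
    - [0,0,0.8,0,0,0,40]
    - [0,0,0.9,0,0,0,40]
    - [0,0,1.0,0,0,0,40]
    - [0,0,1.0,0,0,0,40]
    - [0,0,1.0,0,0,0,40]
    - [0,0,1.0,0,0,0,40]
    - [0,0,1.0,0,0,0,40]

```text
time: 55.8
eef_pos: [0.5681, 0.318, -0.0039]
tool_rot: [-0.0, 1.0, 0.0, 0.0]
contact_force: [-0.5, -0.5, 2.5]
finger_gap: 0.0438
```

On the floor at 2.5 N. Releasing and retreating.

Call:
step_arm:
  steps:
    - [0,0,0,0,0,0,52]
    - [0,0,0,0,0,0,56]
    - [0,0,0,0,0,0,60]
    - [0,0,0,0,0,0,68]
    - [0,0,0,0,0,0,76]
    - [0,0,0,0,0,0,85]
    - [0,0,0,0,0,0,85]
    - [0,0,-2,0,0,0,85]
    - [0,0,-6,0,0,0,85]
    - [0,0,-10,0,0,0,85]

```text
time: 56.8
eef_pos: [0.5667, 0.3175, 0.0954]
tool_rot: [-0.0, 1.0, -0.001, -0.001]
contact_force: [-0.0, 1.3, -0.0]
finger_gap: 0.0728
```

Call:
step_arm:
  steps:
    - [0,-2,-4,0,0,0,85]
    - [2,-6,-8,0,0,0,85]
    - [4,-10,-12,0,0,0,85]
    - [6,-14,-16,0,0,0,85]
    - [8,-18,-20,0,0,0,85]
    - [10,-22,-24,0,0,0,85]
    - [12,-26,-28,0,0,0,85]
    - [13,-30,-32,0,0,0,85]
    - [13,-32,-32,0,0,0,85]
    - [13,-32,-32,0,0,0,85]

```text
time: 57.8
eef_pos: [0.4372, -0.0039, 0.4189]
tool_rot: [0.001, 1.0, -0.001, 0.002]
contact_force: [-0.1, 0.3, 0.1]
finger_gap: 0.0724
```

```bash
python3 - <<'E'
from h import *
s,c=look(["tin","crucible_a","stopper_large","beaker_small","beaker_large","stopper_small"])
W=c["pixels"];d=capture("side");S=d["pixels"]
print([np.round(proj(d,p),0) for p in ((.5,.317,.016),(.51,-.277,.016))])
w=cv2.resize(W,(533,400),interpolation=cv2.INTER_CUBIC)
a=cv2.resize(S[105:165,235:335],(400,240),interpolation=cv2.INTER_CUBIC)
b=cv2.resize(S[215:305,130:270],(400,257),interpolation=cv2.INTER_CUBIC)
o=np.zeros((597,800,3),np.uint8);w2=cv2.resize(W,(453,340),interpolation=cv2.INTER_AREA)
o[:340,:453]=w2;o[340:580,:400]=a;o[340:597,400:]=b
cv2.imwrite("pics/final.png",o)
E
```

```text
eef [ 0.4372 -0.0039  0.4189] t 57.8
tin L 0.76 [119.3 149.1] [ 0.4702 -0.2791  0.    ]
tin O 0.87 [104. 142. 134. 167.]
crucible_a L 0.88 [376.8  96.7] [0.373  0.2126 0.    ]
crucible_a L 0.62 [423.7 164.6] [0.5023 0.3201 0.    ]
crucible_a L 0.6 [122.1 197.4] [ 0.5701 -0.2874  0.    ]
crucible_a O 0.93 [106. 190. 131. 209.]
crucible_a O 0.89 [423. 124. 449. 147.]
crucible_a O 0.66 [ 86. 107. 153. 230.]
stopper_large L 0.62 [424.7 161.8] [0.4966 0.3212 0.    ]
stopper_large L 0.46 [122.7 195.5] [ 0.566  -0.2856  0.    ]
stopper_large O 0.85 [418. 157. 438. 173.]
beaker_small L 0.8 [416.9 196.6] [0.5695 0.3169 0.    ]
beaker_small O 0.66 [409. 189. 446. 216.]
beaker_large L 0.93 [281.6 131.7] [0.4371 0.0372 0.    ]
beaker_large O 0.73 [267. 123. 299. 158.]
stopper_small L 0.72 [340.9 134.8] [0.4432 0.1514 0.    ]
stopper_small O 0.56 [336. 134. 352. 144.]
[array([285., 144.]), array([191., 260.])]
```

View pics/final.png

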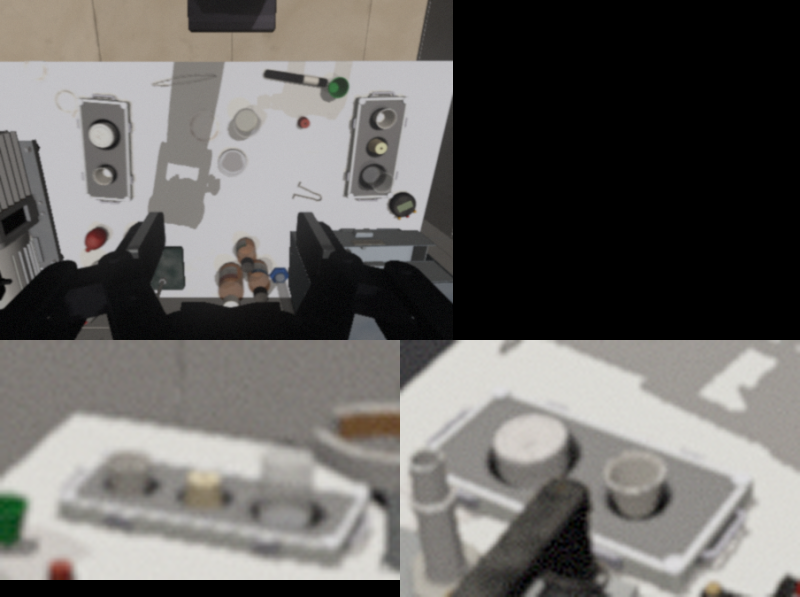

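The last picture shows all five pieces upright in their wells. The large beaker, red stopper and green crucible are where they were, and the gripper is clear.

```bash
python3 -c "
from h import *
print(job_done())"
```

```text
the job is handed in; nothing more can be done
None
```

Both kits are made up and the job is handed in, at about 58 s on the robot clock.

- **tray_two:** the tin is in the 68 mm well and one white crucible is in the 46 mm well.
- **tray_three:** the other crucible is in the near well, the cream stopper in the middle well and the small beaker in the far 60 mm well.

**Set-down:** the crucibles, stopper and beaker were lowered until contact read 2.5–8 N at the wrist, then released. The tin showed no clear contact force before release, so it may have dropped a millimetre or so.

**Last checks:** the final wrist and side pictures show all five pieces upright in their wells. The red stopper, large beaker and green crucible were not touched and stand where they were. Forces stayed small in every reading.

**What went wrong:**
- **Tin grasp:** the first three attempts closed above the lid without moving the tin. On the first, the fingers shut before the arm had settled. After that, the fingertips turned out to be roughly 40 mm behind the reported TCP, so I lowered all later grasps to match.
- **Gap readings:** the finger gap read about 3 mm less than the listed diameters.
- **Network look-alikes:** at the end the networks also gave lower-scored matches for the wrong piece, such as a crucible at the stopper's position. The pictures settled those.

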